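# Bring a bench supply into the guard pen and connect it

### The job

Put the bench supply into the guard pen and connect it: lift the latch bar out of its catch by the red thumb lever, swing the gate open to at least a right angle, and walk the supply along the bench, upright and front first, until it is fully inside the pen, with pushes at its two rear rubber bumpers and never on the delicate fins between them. Then shut the gate with the bar dropped back into its catch, and only after that plug every test probe that is in the rack fully home into the terminal of its own colour. Leave the pump, the gauge and the screwdriver alone.

Things in the scene. Friction and masses are not known exactly. Their poses are not given: they have to be found in the camera images.
- pen_center (a point): Guard pen fixed to the bench: open top, clear walls 60 mm high in a yellow frame, bench as floor. Point: middle of its inside, at bench level; axes are the pen's (turned up to 0.12 rad). Inside walls at x = +-72.5 mm and y = +70 mm (closed end). The -y side is the 145 mm wide gateway, closed by the gate. A supply that is fully in has its centre at y = -20 to +20 mm.
- gate_hinge (a point): The gate's upright hinge axis, at bench level, at x = +72.5, y = -80 mm in the pen's frame. This frame turns with the gate: the leaf (148 mm long, 10 mm thick, 57 mm high, clear in a yellow frame) reaches along its -x; -y is its outer face.
- gate (a joint): Gate angle, rad: 0 shut (leaf along the pen's -x), growing counter-clockwise from above as it swings outwards to a stop at 2.0; a right angle is 1.57. Slight friction: it stays where it is left. It cannot open while the latch bar lies in its catch.
- bar (a joint): Latch bar angle, rad: 0 level, growing as its free end rises, to 0.45; falls back to 0 by its weight. Steel bar 8 mm thick, 12 mm high, mid-height 48 mm up, on the leaf's outer face, its middle 11 mm off the leaf's mid-plane; pivot 40 mm from the hinge axis, free end at 172 mm.
- bar_catch (a point): The dark steel catch on the near gate post that holds the bar's free end: an upright lip on the outside, 150 to 168 mm from the hinge axis, its top 53 mm up (11 mm above the bar's underside). The bar must be lifted 0.12 rad or more to pass it, on opening and on shutting, and then drops in behind it. Point: in the slot, at the height of the bar's middle; axes as the pen's.
- thumb_tab (a point): Grip point of the red thumb lever standing up from the bar: 24 mm wide along the bar, 10 mm thick, top 20 mm above this point. It is 118 mm from the hinge axis along the leaf (78 mm from the bar's pivot), 11 mm outside the leaf's mid-plane, 88 mm up with the bar down. Raising it 20 mm turns the bar about 0.25 rad. Pinched across its thickness it both lifts the bar and swings the gate.
- psu_center (a point): Beige bench supply, loose, about 0.9 kg, 110 mm wide (its x), 100 mm deep (its y: front at +50, bumper faces at -50 mm), 62 mm high, on four small rubber feet at its corners; too wide to grip. Point: its middle, 31 mm above its underside. Forward into the pen is +y; it starts turned by up to 0.25 rad. Three terminals on top.
- bumper_near (a point): Middle of the rear face of the rubber bumper at the supply's -x rear corner: 22 mm wide, 12 to 58 mm above the bench, 10 mm proud of the rear panel. Axes as the supply's. A push here along +y turns the supply clockwise from above as it goes forward, by about 0.06 rad per 10 mm of push.
- bumper_far (a point): The same at the supply's +x rear corner; a push here turns it counter-clockwise.
- psu_fins: Delicate cooling fins in the middle of the supply's rear panel, between the bumpers, 32 mm wide, 40 mm high, 7 mm behind the bumpers' faces. Not to be touched. Origin and axes as the supply's underside.
- pump: Bystander: blue metal pump body 60 x 130 mm, 70 mm high, loose. Leave alone. Origin at its underside.
- gauge: Bystander: dark green digital gauge on a round foot, 80 mm across, 133 mm high, loose. Leave alone. Origin at its underside.
- driver: Bystander: orange screwdriver, 160 mm long, lying on the bench. Leave alone. Origin at its underside.
- red_terminal (a point): Mouth of the red terminal on top of the supply, 36 mm from the middle towards -x, 62 mm above the bench: a square opening 9 mm wide, 22 mm deep, bevelled, in a red frame. Axes as the supply's.
- yellow_terminal (a point): Mouth of the yellow terminal on top of the supply, in the middle, 62 mm above the bench: a square opening 9 mm wide, 22 mm deep, bevelled, in a yellow frame. Axes as the supply's.
- blue_terminal (a point): Mouth of the blue terminal on top of the supply, 36 mm from the middle towards +x, 62 mm above the bench: a square opening 9 mm wide, 22 mm deep, bevelled, in a blue frame. Axes as the supply's.
- red_probe_center (a point): red test probe (may be absent): grip 14 mm across, 46 mm long, on a 6 mm brass pin 20 mm long; 30 g. Point half-way up: 33 mm above the pin's end, 13 mm above the grip's shoulder. Starts upright in a fixed wooden rack (140 x 40 mm, 40 mm high, three 9 mm holes 45 mm apart along its length), this point 53 mm up. Plugged fully in, the point is 13 mm above the terminal's mouth.
- yellow_probe_center (a point): yellow test probe (may be absent): grip 14 mm across, 46 mm long, on a 6 mm brass pin 20 mm long; 30 g. Point half-way up: 33 mm above the pin's end, 13 mm above the grip's shoulder. Starts upright in a fixed wooden rack (140 x 40 mm, 40 mm high, three 9 mm holes 45 mm apart along its length), this point 53 mm up. Plugged fully in, the point is 13 mm above the terminal's mouth.
- blue_probe_center (a point): blue test probe (may be absent): grip 14 mm across, 46 mm long, on a 6 mm brass pin 20 mm long; 30 g. Point half-way up: 33 mm above the pin's end, 13 mm above the grip's shoulder. Starts upright in a fixed wooden rack (140 x 40 mm, 40 mm high, three 9 mm holes 45 mm apart along its length), this point 53 mm up. Plugged fully in, the point is 13 mm above the terminal's mouth.
- psu: The same supply; origin at its underside, same axes.
There are look-alikes about, which are no part of the job. Several things look just like the psu: the one meant starts farthest to the robot's left.

How it is judged:
On the way, in this order (a step that is already met when the one before it is completed fails the run):
1. the latch bar is lifted out of its catch with the gate still shut (value of joint bar above 0.12 rad and value of joint gate below 0.1 rad), for 0.1 s.
2. the gate is swung open to a right angle or more (value of joint gate above 1.5 rad), for 0.2 s.
3. the supply is fully inside the pen, the right way round (y of psu_center in the frame of pen_center between -0.03 and 0.035 m and x of psu_center in the frame of pen_center between -0.035 and 0.035 m and angle between psu_center's own z axis and vertical below 0.1 rad and y of bumper_near in the frame of pen_center below -0.01 m and angle between the y axis of psu_center and the y axis of pen_center, either way round below 0.35 rad), for 0.2 s.
4. the gate is shut and the bar lies in its catch (all of step 3 and value of joint each of gate, bar below 0.05 rad), for 0.3 s.
5. every probe is home in the terminal of its own colour (horizontal distance between red_probe_center and red_terminal below 0.005 m and z of red_probe_center in the frame of red_terminal below 0.018 m and angle between each of red_probe_center, yellow_probe_center, blue_probe_center's own z axis and vertical below 0.15 rad and horizontal distance between yellow_probe_center and yellow_terminal below 0.005 m and z of yellow_probe_center in the frame of yellow_terminal below 0.018 m and horizontal distance between blue_probe_center and blue_terminal below 0.005 m and z of blue_probe_center in the frame of blue_terminal below 0.018 m), for 0.3 s.
At the end, for the whole second after the job is handed in: Gate shut and bar down in its catch (each within 0.05 rad); supply upright, wholly inside the pen, front towards the closed end (within 0.35 rad); each probe present upright in the terminal of its colour, within 5 mm sideways and of full depth; all at rest (all of step 4 and all of step 5 and linear speed of psu below 0.02 m/s); the robot touches nothing.
It fails at once if the fins are pushed (more than 2 N) (contact force between psu_fins and the fingers above 2 N or contact force between psu_fins and the arm above 2 N).
It fails at once if the supply is tipped (over 0.4 rad) or lifted off the bench (over 40 mm) (angle between psu_center's own z axis and vertical above 0.4 rad or height (world z) of psu_center above 0.071 m).
It fails at once if the pump, gauge or screwdriver is moved by over 30 mm (distance of any of pump, gauge, driver from where it was at the start of the episode above 0.03 m).
Of red_probe, yellow_probe, blue_probe only 2 to 3 are there at a start; the rules pass over those that are not, and their reading is None.
At some moment in a run one of psu may be knocked a few centimetres aside while the robot is not near it.
It also fails if it takes over 200 s, if anything falls off the work surface, if the arm or the gripper's body presses on something with over 40 N, if the wrist force passes 120 N, or if a joint passes its speed limit or range.

### The arm

A 6-joint arm with a two-finger parallel gripper is mounted at the origin on the work surface. World frame = base frame: x ahead of the robot, y to its left, z up, the work surface at z = 0. Lengths are in m, angles in rad, forces in N, time in s.
With the tool pointing down it reaches from about 0.3 to 1 m from the base axis. Payload 5.1 kg.
Tool frame: the origin (TCP) lies on the mounting face of the last link; the fingertips stand 190 mm ahead of it and the grasp point (between the pads) lies 171 mm ahead of it; z points along the fingers, y is the line along which they close (so a half turn about z gives the same grasp; the last joint's range is limited). The gripper opens to 95 mm and grips with 3 to 60 N. Pads are 20 mm wide; open, the fingers measure 119 mm over their backs; the gripper's body (75 mm by 180 mm) begins 59 mm behind the grasp point.
Start: joints at [1.21, 0.124, 1.65, -0, 1.367, -0.083], TCP at [0.178, 0.625, 0.405] pointing down, gripper open.
Joint ranges: [-2.61, 2.61], [-1.02, 2.33], [0.03, 2.71], [-1.35, 4.49], [0.32, 2.68], [-2.91, 2.91]. Speed limits (rad/s): [2.57, 2.57, 3.14, 3.14, 3.14, 3.14].

### API

Orientations are given as a unit quaternion [x, y, z, w].
In Python, from rig import status, snapshot, camera_model, order gives the robot as it stands.
- The arm moves only by the shell command python3 -m crank 'ROWS' [FORCE]. ROWS is JSON, a list of rows, each a list of 3 entries, a list of its own where there are three numbers: the shift along the tool's x, y, z in units of 50 cm (1.0 is 50 cm), then the turn, a rotation vector about the tool's x, y, z in units of 1.5 rad (1.0 is 1.5 rad), then the gripper command: -1 is shut, 1 is fully open, values between are in proportion. In form: [[[tx, ty, tz], [ax, ay, az], grip], ...]. A call has 1 to 5 rows; each row is the pose to reach, as a shift and turn from the pose commanded when the call began, along the tool's axes at that moment; what a row does not reach only later rows make up. A row lasts 1/8 s, in which the tool goes at most 62.5 mm and 10.7 degrees, less where a joint would pass 70% of its speed; a pose out of reach is approached as far as the arm can. A call with a number of a shift or a turn outside -1 to 1 is refused whole. A call with a gripper value outside its range is refused whole. The fingers move at their own pace and stop on an object; FORCE is the grip in N (left out, the last holds). Time passes only in rows, so rows that repeat a pose let the fingers close. It gives the time, the measured TCP pose, the force, the opening and the grip force at its end, in the units of the state.
- status.observe(): the state, without advancing time (a new reading comes with each control period).
- snapshot(name): name is "side" or "top"; returns the picture (400x640x3 uint8, red, green, blue); there is no depth.
- camera_model(name): a dict with "fx", "fy", "cx", "cy" (pixels), "R" (3x3) and "t" (3): a world point X has camera coordinates R X + t. Camera axes: x right, y down, z forward; pixel columns grow to the right and rows downward; lengths in m; the calibration is good to about 2 mm. A picture is of the moment at which its call begins. camera_model takes no time and is no camera call.
- order.sign_off(): hands the job in; it is judged then, once.
The state is a dict: "time": time; "joint_pos": joint angles; "joint_velocities": joint speeds; "joint_torque": joint torques, N m; "position": TCP position; "orientation": TCP orientation; "force": force on the tool from outside, world axes, zero at the start; "wrist_torque": the same for the moment, N m; "grip_width": finger opening in m; "gripper_force": force on a finger pad.
Only numpy, scipy, OpenCV 4.12 (cv2) and the standard library are available. Lean on these libraries where they do the work, as an engineer would, in place of code of your own. Each camera call takes 0.05 s, during which the arm holds its last target. There are 200 camera calls.

## Working session

There is one attempt and no reset: what is moved stays moved. The work goes in short steps, Python scripts to look and compute and a shell command to move; the robot and the scene stay as the last step left them, time stands still between calls to the robot, and variables do not carry over. Pictures are saved under pics/ and viewed, at most 14 in all, crops included, and the job is handed in when it is done.

```bash
ls; mkdir -p pics
cat > h.py <<'E'
import numpy as np, cv2
from rig import status, snapshot, camera_model, order
from scipy.spatial.transform import Rotation as Rn
def snap(n,f=None):
    im=snapshot(n)
    if f: cv2.imwrite('pics/'+f,cv2.cvtColor(im,cv2.COLOR_RGB2BGR))
    return im
def ray(n,px,z):
    c=camera_model(n);R=np.array(c['R']);t=np.array(c['t'])
    d=R.T@np.array([(px[0]-c['cx'])/c['fx'],(px[1]-c['cy'])/c['fy'],1]);o=-R.T@t
    return o+d*(z-o[2])/d[2]
def proj(n,X):
    c=camera_model(n);p=np.array(c['R'])@np.array(X)+np.array(c['t'])
    return np.array([c['fx']*p[0]/p[2]+c['cx'],c['fy']*p[1]/p[2]+c['cy']])
E
python3 - <<'E'
from h import *
for n in('top','side'):
    snap(n,n+'0.png'); c=camera_model(n);print(n,c['fx'],-np.array(c['R']).T@c['t'],np.round(c['R'],2).tolist())
print(status.observe())
E
```

```text
pics
top 390.4517994419066 [ 0.285228   -0.0904994   1.31908831] [[-0.07, -1.0, -0.0], [-0.98, 0.07, -0.2], [0.2, -0.01, -0.98]]
side 392.31420120285736 [0.47721734 0.84569064 1.12108842] [[-1.0, -0.03, -0.02], [-0.01, 0.74, -0.68], [0.04, -0.68, -0.74]]
{'time': 0.1, 'joint_pos': array([ 1.21036742e+00,  1.24412907e-01,  1.65152659e+00,  8.24319382e-06,
        1.36745532e+00, -8.26084606e-02]), 'joint_velocities': array([ 1.16890553e-03, -1.34199957e-03, -2.86234181e-03,  2.44754731e-07,
        7.75790201e-04,  1.02098765e-03]), 'joint_torque': array([ 5.03762039e-04, -4.18883979e+01, -3.61094713e+01,  7.77196465e-02,
        4.61604435e-02, -5.34408673e-05]), 'position': array([0.1782228 , 0.62485758, 0.40363351]), 'orientation': array([ 1.38464688e-01,  9.90366961e-01, -8.78179152e-04, -2.01915775e-04]), 'force': array([ 0.25271866,  0.85437955, -0.67526996]), 'wrist_torque': array([-0.05039628, -0.01019291,  0.0384467 ]), 'gripper_force': 0.0, 'grip_width': 0.09526575001752068}
```

View pics/top0.png

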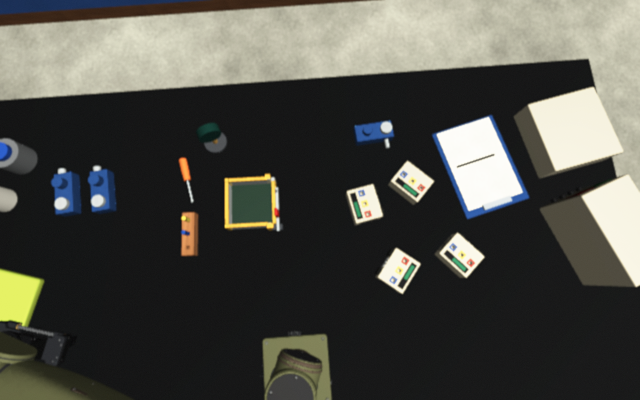

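View pics/side0.png

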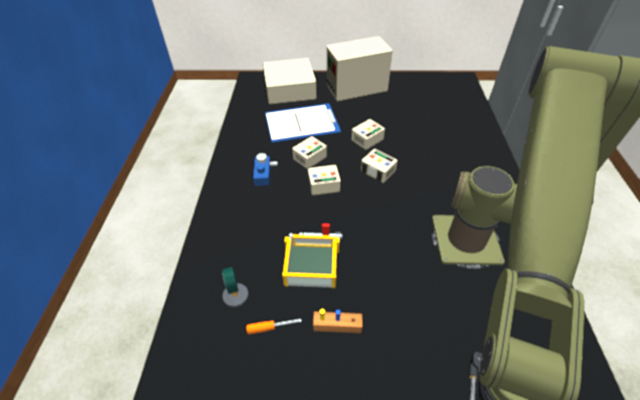

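The top view shows four look-alike supplies at (365,203), (411,182), (399,271) and (460,255). World +y (robot's left) is image left, so the one meant is at (365,203). The pen is at (250,203) with its red tab at (277,212), and the rack at (189,234) holds a yellow and a blue probe. I'll confirm in a crop.

Run:
```python
from h import *
a=cv2.imread('pics/top0.png')[150:300,170:436]; b=cv2.imread('pics/side0.png')[130:340,215:405]
cv2.imwrite('pics/c1.png',cv2.resize(a,None,fx=3,fy=3,interpolation=2)); cv2.imwrite('pics/c2.png',cv2.resize(b,(540,597),interpolation=2))
for p in[(365,203),(411,182),(399,271),(460,255)]: print(ray('top',p,.062))
for p in[(250,203),(189,234)]:print(ray('top',p,.05))
```

```text
[ 0.50722695 -0.26297321  0.062     ]
[ 0.56627825 -0.42156886  0.062     ]
[ 0.28191705 -0.34841052  0.062     ]
[ 0.31740042 -0.54757062  0.062     ]
[0.53749458 0.11455888 0.05      ]
[0.44954031 0.31688941 0.05      ]
```

View pics/c1.png

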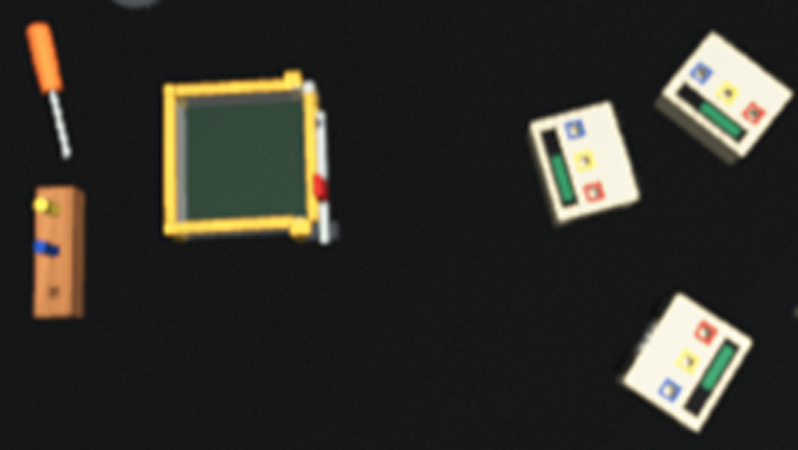

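View pics/c2.png

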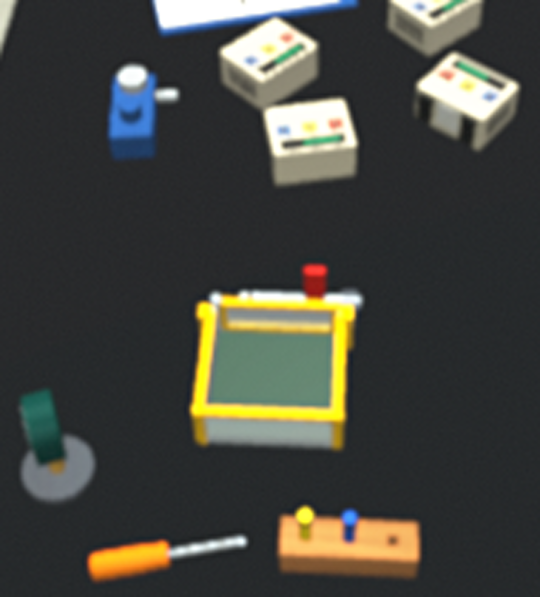

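The crops confirm it: the supply at (365,203) has its display end facing the pen, so it enters front first. The rack has only yellow and blue, and its third hole is empty. Next I'll measure the points.

```bash
cat >> h.py <<'E'
def mask(im,col):
    h=cv2.cvtColor(im,cv2.COLOR_RGB2HSV); H,S,V=cv2.split(h)
    r={'red':((H<8)|(H>172))&(S>110),'blue':(H>105)&(H<130)&(S>110),'yellow':(H>20)&(H<34)&(S>70)}[col]
    return (r&(V>70)).astype(np.uint8)
def blob(im,col,box):
    x0,y0,x1,y1=box; m=mask(im,col)[y0:y1,x0:x1]
    n,l,s,c=cv2.connectedComponentsWithStats(m)
    if n<2:return None
    i=1+np.argmax(s[1:,4]); return c[i]+[x0,y0],s[i].tolist()
def tri(pt,ps):
    A=[];b=[]
    for n,p in(('top',pt),('side',ps)):
        c=camera_model(n);R=np.array(c['R']);o=-R.T@c['t']
        d=R.T@np.array([(p[0]-c['cx'])/c['fx'],(p[1]-c['cy'])/c['fy'],1]);d/=np.linalg.norm(d)
        P=np.eye(3)-np.outer(d,d);A.append(P);b.append(P@o)
    return np.linalg.solve(sum(A),sum(b))
def psu(im,box,cam='top'):
    P={c:ray(cam,blob(im,c,box)[0],.063)[:2] for c in('red','yellow','blue')}
    d=P['blue']-P['red']; return P,np.linalg.norm(d),np.arctan2(d[1],d[0])
E
python3 - <<'E'
from h import *
t=snap('top');s=snap('side')
print('psu top',psu(t,(340,180,388,226))); print('psu side',psu(s,(300,160,345,200),'side'))
a=blob(t,'red',(265,200,290,225));b=blob(s,'red',(315,215,340,240));print(a,b,'tab',tri(a[0],b[0]))
m=np.zeros((400,640),np.uint8);m[165:240,215:290]=mask(t,'yellow')[165:240,215:290]
for y in (0,):
    r=cv2.minAreaRect(cv2.findNonZero(m));bp=cv2.boxPoints(r);print([ray('top',p,.06).round(4).tolist() for p in bp])
for c,bt,bs in(('yellow',(176,205,200,258),(310,300,330,325)),('blue',(176,205,200,258),(330,300,350,325))):
    a=blob(t,c,bt);b=blob(s,c,bs);print(c,a,b,tri(a[0],b[0]))
E
```

```text
Traceback (most recent call last):
  File "h.py", line 32, in psu
    P={c:ray(cam,blob(im,c,box)[0],.063)[:2] for c in('red','yellow','blue')}
                 ~~~~~~~~~~~~~~^^^
TypeError: 'NoneType' object is not subscriptable
```

```bash
sed -i 's/(S>110)/(S>70)/g; s/(S>70),.yellow/(S>70),'"'yellow"'/' h.py; sed -i 's/H<34)&(S>70)/H<34)\&(S>60)/' h.py
cat > m.py <<'E'
from h import *
t=snap('top');s=snap('side')
try: print('psu top',psu(t,(340,180,388,226))); print('psu side',psu(s,(300,160,345,200),'side'))
except Exception as e:
    print(e); print(cv2.cvtColor(t,cv2.COLOR_RGB2HSV)[184:222:2,356:376:2].tolist())
a=blob(t,'red',(265,200,290,225));b=blob(s,'red',(315,215,340,240));print(a,b,'tab',tri(a[0],b[0]))
m=np.zeros((400,640),np.uint8);m[165:240,215:290]=mask(t,'yellow')[165:240,215:290]
r=cv2.minAreaRect(cv2.findNonZero(m));bp=cv2.boxPoints(r);print([ray('top',p,.06).round(4).tolist() for p in bp])
for c,bt,bs in(('yellow',(176,205,200,258),(310,300,330,325)),('blue',(176,205,200,258),(330,300,350,325))):
    a=blob(t,c,bt);b=blob(s,c,bs);print(c,a,b,tri(a[0],b[0]))
E
python3 m.py
```

```text
psu top ({'red': array([ 0.47221268, -0.26839714]), 'yellow': array([ 0.50678832, -0.26088848]), 'blue': array([ 0.54416151, -0.25991334])}, np.float64(0.0724472878379148), np.float64(0.11737232198348262))
psu side ({'red': array([ 0.47133547, -0.26598728]), 'yellow': array([ 0.50590205, -0.25948619]), 'blue': array([ 0.54649744, -0.25178802])}, np.float64(0.07649144223174026), np.float64(0.18671491810524096))
(array([276.5, 212. ]), [10, 8, 4, 9, 30]) (array([325.36633663, 227.43564356]), [6, 7, 10, 13, 101]) tab [0.49366544 0.02505653 0.08948149]
[[0.6437, 0.1955, 0.06], [0.6308, 0.0224, 0.06], [0.4437, 0.0323, 0.06], [0.4561, 0.2003, 0.06]]
yellow (array([184.62857143, 218.34285714]), [5, 11, 9, 6, 35]) (array([321.87719298, 312.29824561]), [8, 7, 8, 13, 57]) [0.49774802 0.32300012 0.07378251]
blue (array([184.07692308, 232.11538462]), [5, 25, 8, 5, 26]) (array([337.5952381 , 312.80952381]), [5, 9, 7, 11, 42]) [0.45291157 0.32435858 0.0757775 ]
```

```bash
cat >> h.py <<'E'
def Rdown(yaw,tilt=0):  # tool z down, tool y at yaw; tilt about tool y
    y=np.array([np.cos(yaw),np.sin(yaw),0]);z=np.array([0,0,-1.]);M=np.c_[np.cross(y,z),y,z]
    return M@Rn.from_rotvec([0,tilt,0]).as_matrix()
def plan(grasp,yaw,tilt=0,base=None):
    """grasp point target (171 mm ahead of TCP); shift /0.5 and turn /1.5 in tool axes"""
    s=status.observe(); p,q=base or (s['position'],s['orientation'])
    R0=Rn.from_quat(q).as_matrix();R1=Rdown(yaw,tilt)
    p1=np.array(grasp)-.171*R1[:,2]
    print('shift',(R0.T@(p1-p)/.5).round(4),'turn',(Rn.from_matrix(R0.T@R1).as_rotvec()/1.5).round(4))
def st():
    s=status.observe();R=Rn.from_quat(s['orientation']).as_matrix()
    print('t',round(s['time'],2),'grasp',(s['position']+.171*R[:,2]).round(4),'z',R[:,2].round(3),'yaw',round(float(np.arctan2(R[1,1],R[0,1])),4),'F',np.round(s['force'],1),'w',round(s['grip_width'],4),'gf',round(s['gripper_force'],1),'q6',round(s['joint_pos'][5],2))
E
python3 - <<'E'
from h import *
st();plan([.494,.025,.19],-1.636)
E
```

```text
t 0.3 grasp [0.1782 0.6249 0.2333] z [-0.    -0.001 -1.   ] yaw 1.293 F [-0.4  0.7  0.4] w 0.0952 gf 0.0 q6 -0.08
shift [-0.9363 -0.9807  0.0873] turn [-1.0000e-04  7.0000e-04  1.9527e+00]
```

```bash
python3 -m crank '[[[-0.43,-0.45,0],[0,0,0.62],0],[[-0.43,-0.45,0],[0,0,0.62],0],[[-0.43,-0.45,0],[0,0,0.62],0],[[-0.43,-0.45,0],[0,0,0.62],0],[[-0.43,-0.45,0],[0,0,0.62],0]]' 10
python3 -c "
from h import *
st();plan([.494,.025,.19],-1.636)"
```

```text
time: 0.92
position: [0.3238, 0.3479, 0.4049]
orientation: [0.57, 0.822, 0.0, 0.0]
force: [1.0, 0.5, 0.7]
grip_width: 0.0512
gripper_force: 0.0
t 0.93 grasp [0.3239 0.348  0.2339] z [ 0.001  0.    -1.   ] yaw 0.3575 F [1.  0.5 0.7] w 0.0512 gf 0.0 q6 0.35
shift [-0.7241  0.0929  0.0879] turn [ 3.000e-04 -6.000e-04  1.329e+00]
```

```bash
python3 -m crank '[[[-0.72,0.09,0.08],[0,0,0.62],0],[[-0.72,0.09,0.08],[0,0,0.62],0],[[-0.72,0.09,0.08],[0,0,0.62],0],[[-0.72,0.09,0.08],[0,0,0.62],0],[[-0.72,0.09,0.08],[0,0,0.62],0]]' 
python3 -c "
from h import *
st();plan([.494,.025,.19],-1.636)"
```

```text
time: 1.55
position: [0.4693, 0.0733, 0.3707]
orientation: [0.878, 0.478, 0.001, 0.0]
force: [0.1, 1.0, 0.3]
grip_width: 0.0474
gripper_force: 0.0
t 1.55 grasp [0.4695 0.0733 0.1997] z [ 0.001  0.    -1.   ] yaw -0.5732 F [0.1 1.  0.3] w 0.0474 gf 0.0 q6 0.61
shift [-0.0543  0.0939  0.0195] turn [ 2.000e-04 -9.000e-04  7.085e-01]
```

```bash
python3 -m crank '[[[-0.054,0.094,0.02],[0,0,0.7085],0],[[-0.054,0.094,0.02],[0,0,0.7085],0],[[-0.054,0.094,0.02],[0,0,0.7085],0],[[-0.054,0.094,0.02],[0,0,0.7085],0],[[-0.054,0.094,0.02],[0,0,0.7085],0]]' >/dev/null; python3 -m crank '[[[0,0,0],[0,0,0.09],0],[[0,0,0],[0,0,0.09],0]]' >/dev/null
python3 -c "
from h import *
st();plan([.494,.025,.09],-1.636)
s=snap('side');t=snap('top')
cv2.imwrite('pics/v1.png',cv2.cvtColor(np.hstack([cv2.resize(t[140:260,200:320],(400,400)),cv2.resize(s[150:290,250:390],(400,400))]),cv2.COLOR_RGB2BGR))"
```

```text
t 2.42 grasp [0.4939 0.0272 0.1895] z [ 0.  0. -1.] yaw -1.6379 F [ 0.3  0.3 -0.7] w 0.0476 gf 0.0 q6 1.58
shift [0.0005 0.0045 0.1991] turn [-0.     -0.     -0.0013]
```

View pics/v1.png

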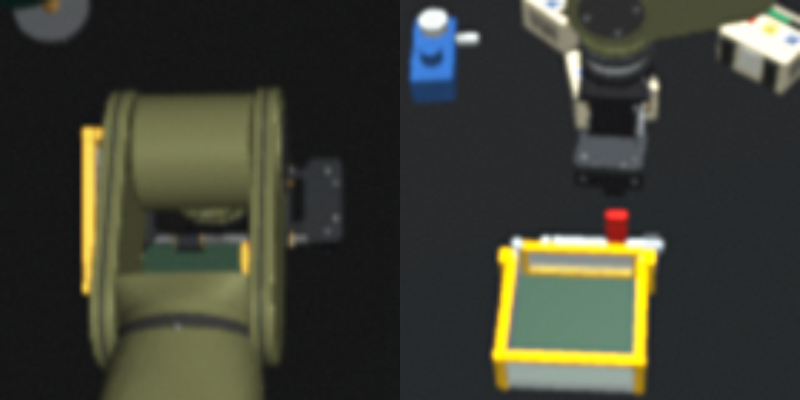

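The close view shows the gripper over the red tab (side crop 617,225), with the finger at 610. I'll descend and pinch.

```bash
python3 -m crank '[[[0,0.004,0.11],[0,0,0],0],[[0,0.004,0.2],[0,0,0],0],[[0,0.004,0.2],[0,0,0],0],[[0,0.004,0.2],[0,0,0],-0.6],[[0,0.004,0.2],[0,0,0],-0.6]]' 20
python3 -m crank '[[[0,0,0],[0,0,0],-0.7],[[0,0,0],[0,0,0],-0.7]]'
python3 -c "
from h import *
st()"
```

```text
time: 3.15
position: [0.495, 0.0252, 0.2633]
orientation: [0.999, -0.034, 0.002, 0.0]
force: [0.1, -0.7, -0.4]
grip_width: 0.0327
gripper_force: 0.0
time: 3.4
position: [0.4941, 0.0253, 0.2615]
orientation: [0.999, -0.034, 0.001, -0.0]
force: [0.5, 0.7, 0.5]
grip_width: 0.0157
gripper_force: 0.2
t 3.4 grasp [0.4945 0.0253 0.0905] z [ 0.002  0.    -1.   ] yaw -1.6394 F [0.5 0.7 0.5] w 0.0157 gf 0.2 q6 1.58
```

```bash
python3 -m crank '[[[0,0,0],[0,0,0],-1],[[0,0,0],[0,0,0],-1],[[0,0,0],[0,0,0],-1]]' 30
python3 -c "
from h import *
st()"
```

```text
time: 3.78
position: [0.4941, 0.0262, 0.2613]
orientation: [0.999, -0.034, 0.001, -0.001]
force: [0.8, 5.2, 2.3]
grip_width: 0.0107
gripper_force: 29.8
t 3.77 grasp [0.4944 0.0266 0.0903] z [ 0.002  0.003 -1.   ] yaw -1.6381 F [0.8 5.2 2.3] w 0.0107 gf 29.8 q6 1.58
```

```bash
python3 -m crank '[[[0.027,0,-0.008],[0,-0.042,0],-1],[[0.054,0,-0.016],[0,-0.083,0],-1],[[0.082,0,-0.021],[0,-0.125,0],-1],[[0.110,0,-0.0254],[0,-0.167,0],-1],[[0.110,0,-0.0254],[0,-0.167,0],-1]]' 
python3 -c "
from h import *
st()"
```

```text
time: 4.4
position: [0.5495, 0.0225, 0.2733]
orientation: [0.992, -0.033, -0.125, -0.005]
force: [0.2, 6.7, 1.3]
grip_width: 0.0106
gripper_force: 30.3
t 4.4 grasp [0.507  0.0257 0.1076] z [-0.248  0.019 -0.969] yaw -1.6376 F [0.2 6.7 1.3] w 0.0106 gf 30.3 q6 1.58
```

```bash
cat >> h.py <<'E'
def swing(H,phis):
    s=status.observe();p,q=s['position'],s['orientation'];R0=Rn.from_quat(q).as_matrix()
    for f in phis:
        Z=Rn.from_rotvec([0,0,f]).as_matrix();h=np.array([*H,0])
        print(f,(R0.T@(h+Z@(p-h)-p)/.5).round(3).tolist(),(R0.T@[0,0,f]/1.5).round(3).tolist())
E
python3 -m crank '[[[0,0,0],[0,0,0],-1],[[0,0,0],[0,0,0],-1]]' 
python3 -c "
from h import *
st();swing((.6129,.0299),[.12,.24,.36,.48,.6])"
```

```text
time: 4.65
position: [0.549, 0.0225, 0.2734]
orientation: [0.992, -0.033, -0.124, -0.005]
force: [1.7, 6.7, 0.3]
grip_width: 0.0109
gripper_force: 30.2
t 4.65 grasp [0.5069 0.0258 0.1076] z [-0.246  0.019 -0.969] yaw -1.6376 F [1.7 6.7 0.3] w 0.0109 gf 30.2 q6 1.58
0.12 [0.004, 0.015, -0.001] [-0.02, -0.0, -0.078]
0.24 [0.009, 0.029, -0.002] [-0.039, -0.0, -0.155]
0.36 [0.016, 0.043, -0.004] [-0.059, -0.001, -0.233]
0.48 [0.024, 0.056, -0.006] [-0.079, -0.001, -0.31]
0.6 [0.034, 0.067, -0.009] [-0.099, -0.001, -0.388]
```

```bash
python3 -m crank '[[[0.004,0.015,-0.001],[-0.02,0,-0.078],-1],[[0.009,0.029,-0.002],[-0.039,0,-0.155],-1],[[0.016,0.043,-0.004],[-0.059,-0.001,-0.233],-1],[[0.024,0.056,-0.006],[-0.079,-0.001,-0.31],-1],[[0.034,0.067,-0.009],[-0.099,-0.001,-0.388],-1]]' 
python3 -c "
from h import *
st();swing((.6129,.0299),[.14,.28,.42,.56,.7])"
```

```text
time: 5.28
position: [0.5652, -0.0106, 0.2727]
orientation: [0.957, 0.264, -0.116, 0.03]
force: [8.8, 15.9, -9.1]
grip_width: 0.0111
gripper_force: 30.1
t 5.28 grasp [ 0.5298 -0.0308  0.1066] z [-0.207 -0.118 -0.971] yaw -1.0335 F [ 8.8 15.9 -9.1] w 0.0111 gf 30.1 q6 0.99
0.14 [0.004, 0.017, -0.001] [-0.022, -0.0, -0.091]
0.28 [0.01, 0.033, -0.003] [-0.044, -0.001, -0.181]
0.42 [0.019, 0.049, -0.005] [-0.067, -0.001, -0.272]
0.56 [0.029, 0.062, -0.007] [-0.089, -0.002, -0.363]
0.7 [0.041, 0.075, -0.01] [-0.111, -0.002, -0.453]
```

```bash
python3 -m crank '[[[0.004,0.017,-0.001],[-0.022,0,-0.091],-1],[[0.01,0.033,-0.003],[-0.044,-0.001,-0.181],-1],[[0.019,0.049,-0.005],[-0.067,-0.001,-0.272],-1],[[0.029,0.062,-0.007],[-0.089,-0.002,-0.363],-1],[[0.041,0.075,-0.01],[-0.111,-0.002,-0.453],-1]]' 
python3 -c "
from h import *
st();swing((.6129,.0299),[.12,.24,.36,.48,.6])"
```

```text
time: 5.9
position: [0.601, -0.0317, 0.2706]
orientation: [0.809, 0.576, -0.102, 0.065]
force: [2.3, 15.5, -8.5]
grip_width: 0.0102
gripper_force: 30.0
t 5.9 grasp [ 0.5857 -0.0698  0.1046] z [-0.089 -0.222 -0.971] yaw -0.3349 F [ 2.3 15.5 -8.5] w 0.0102 gf 30.0 q6 0.33
0.12 [0.003, 0.015, -0.001] [-0.019, -0.001, -0.078]
0.24 [0.008, 0.029, -0.002] [-0.038, -0.002, -0.155]
0.36 [0.014, 0.043, -0.004] [-0.057, -0.003, -0.233]
0.48 [0.022, 0.055, -0.006] [-0.077, -0.004, -0.311]
0.6 [0.031, 0.067, -0.008] [-0.096, -0.005, -0.388]
```

```bash
python3 -m crank '[[[0.003,0.015,-0.001],[-0.019,0,-0.078],-1],[[0.008,0.029,-0.002],[-0.038,-0.002,-0.155],-1],[[0.014,0.043,-0.004],[-0.057,-0.003,-0.233],-1],[[0.022,0.055,-0.006],[-0.077,-0.004,-0.311],-1],[[0.031,0.067,-0.008],[-0.096,-0.005,-0.388],-1]]' 
python3 -m crank '[[[0,0,0],[0,0,0],-1],[[0,0,0],[0,0,0],-1]]'
python3 -c "
from h import *
st()"
```

```text
time: 6.52
position: [0.6375, -0.0278, 0.2702]
orientation: [0.604, 0.788, -0.079, 0.091]
force: [-0.6, 11.9, -4.8]
grip_width: 0.0102
gripper_force: 30.5
time: 6.78
position: [0.6373, -0.0278, 0.2702]
orientation: [0.605, 0.787, -0.079, 0.091]
force: [0.4, 12.3, -5.0]
grip_width: 0.0108
gripper_force: 30.1
t 6.78 grasp [ 0.6455 -0.0681  0.1042] z [ 0.048 -0.235 -0.971] yaw 0.2582 F [ 0.4 12.3 -5. ] w 0.0108 gf 30.1 q6 -0.23
```

```bash
python3 -m crank '[[[0,0,0],[0,0,0],0],[[0,0,0],[0,0,0],0],[[0,0,0],[0,0,0],0],[[0,0,-0.1],[0,0,0],0],[[0,0,-0.2],[0,0,0],0]]' 
python3 -c "
from h import *
st();plan([.49,-.24,.21],0)"
```

```text
time: 7.4
position: [0.6327, -0.0067, 0.3702]
orientation: [0.604, 0.787, -0.083, 0.095]
force: [0.4, -0.9, 0.4]
grip_width: 0.047
gripper_force: 0.0
t 7.4 grasp [ 0.6411 -0.0485  0.2046] z [ 0.049 -0.245 -0.968] yaw 0.2594 F [ 0.4 -0.9  0.4] w 0.047 gf 0.0 q6 -0.24
shift [-0.3697 -0.3959  0.0793] turn [0.0111 0.1681 0.1734]
```

```bash
python3 -c "
from h import *
t=snap('top');s=snap('side')
for im,b,n in((t,(340,180,388,226),'top'),(s,(300,160,345,200),'side')):
    try:print(psu(im,b,n))
    except Exception as e:print(n,e)
cv2.imwrite('pics/v2.png',cv2.cvtColor(np.hstack([cv2.resize(t[140:290,200:450],(500,300)),cv2.resize(s[120:270,260:410],(300,300))]),cv2.COLOR_RGB2BGR))"
```

```text
({'red': array([ 0.47245654, -0.26870933]), 'yellow': array([ 0.50704249, -0.26080305]), 'blue': array([ 0.54416151, -0.25991334])}, np.float64(0.07224245831316771), np.float64(0.12205932907063927))
({'red': array([ 0.47133547, -0.26598728]), 'yellow': array([ 0.50654839, -0.25938152]), 'blue': array([ 0.54649744, -0.25178802])}, np.float64(0.07649144223174026), np.float64(0.18671491810524096))
```

View pics/v2.png

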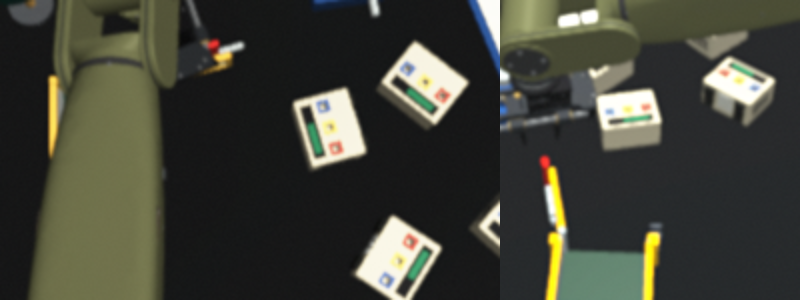

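The side crop shows the gate wide open, with the red tab at (545,163), and the supply in its place at (628,112). I'll get its yaw from the outline of the beige top face.

```bash
cat >> h.py <<'E'
def face(im,box,cam='top',z=.063):
    x0,y0,x1,y1=box;g=im[y0:y1,x0:x1].min(2);m=(g>175).astype(np.uint8)
    m=cv2.morphologyEx(m,cv2.MORPH_CLOSE,np.ones((9,9),np.uint8))
    n,l,s,c=cv2.connectedComponentsWithStats(m);i=1+np.argmax(s[1:,4])
    k=max(cv2.findContours((l==i).astype(np.uint8),0,2)[0],key=cv2.contourArea)
    W=np.array([ray(cam,p[0]+[x0,y0],z)[:2]*1000 for p in k],np.float32)
    r=cv2.minAreaRect(W);return r,cv2.boxPoints(r).round(0).tolist()
E
python3 -c "
from h import *
t=snap('top');s=snap('side')
print(face(t,(340,180,390,228)));print(face(s,(300,160,347,198),'side'))"
```

```text
(((506.5888671875, -261.22894287109375), (108.80728912353516, 89.59751892089844), 11.082320213317871), [[445.0, -228.0], [462.0, -316.0], [569.0, -295.0], [551.0, -207.0]])
(((505.9082946777344, -259.09698486328125), (112.97193145751953, 94.63790130615234), 11.385564804077148), [[441.0, -224.0], [460.0, -317.0], [571.0, -294.0], [552.0, -202.0]])
```

```bash
python3 -c "
from h import *
plan([.5205,-.3306,.15],.195)"
```

```text
shift [-0.5238 -0.3835  0.2446] turn [-0.0019  0.1689  0.0442]
```

```bash
python3 -m crank '[[[-0.52,-0.38,0.245],[0,0.169,0.044],0.6],[[-0.52,-0.38,0.245],[0,0.169,0.044],0.6],[[-0.52,-0.38,0.245],[0,0.169,0.044],0.6],[[-0.52,-0.38,0.245],[0,0.169,0.044],0.6],[[-0.52,-0.38,0.245],[0,0.169,0.044],0.6]]' >/dev/null
python3 -c "
from h import *
st();plan([.5205,-.3306,.046],.195)"
```

```text
t 8.22 grasp [ 0.5285 -0.3     0.1499] z [-0.009  0.002 -1.   ] yaw 0.1942 F [-0.1 -0.2 -0.1] w 0.0759 gf 0.0 q6 -0.8
shift [-0.0566 -0.0286  0.2078] turn [-0.0057 -0.0022 -0.0005]
```

```bash
python3 -m crank '[[[-0.058,-0.028,0],[-0.006,-0.002,0],0.6],[[-0.058,-0.028,0.06],[-0.006,-0.002,0],0.6],[[-0.058,-0.028,0.06],[-0.006,-0.002,0],0.6]]' >/dev/null
python3 -c "
from h import *
st();plan([.5205,-.3306,.046],.195)
s=snap('side');t=snap('top')
cv2.imwrite('pics/v3.png',cv2.cvtColor(np.hstack([cv2.resize(t[140:260,320:440],(400,400),interpolation=2),cv2.resize(s[90:210,260:380],(400,400),interpolation=2)]),cv2.COLOR_RGB2BGR))"
```

```text
t 8.6 grasp [ 0.5208 -0.3287  0.1175] z [-0.004  0.004 -1.   ] yaw 0.1934 F [-0.5  0.1  0.2] w 0.0759 gf 0.0 q6 -0.84
shift [-0.0027 -0.002   0.143 ] turn [-0.0023 -0.0032 -0.0011]
```

View pics/v3.png

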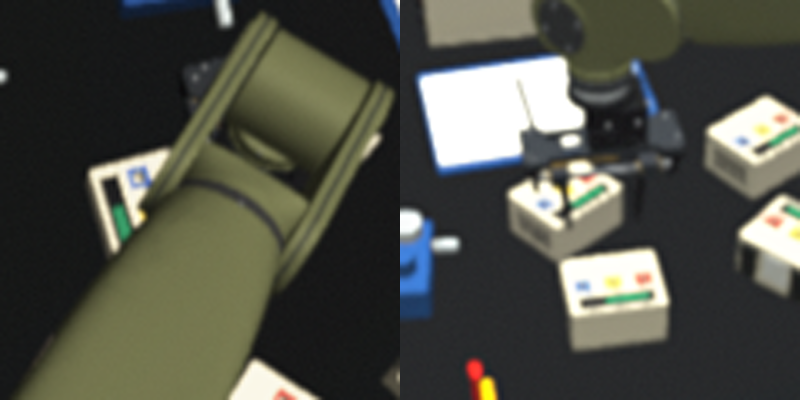

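Side crop: the finger tips are at (572,222) and (640,215), above the gap behind the supply. A look-alike's corner at (560,258) is close, so I'll check its footprint before going down.

```bash
python3 -c "
from h import *
t=cv2.cvtColor(cv2.imread('pics/top0.png'),cv2.COLOR_BGR2RGB)
r=face(t,(386,155,437,206));print(r)
c=np.array(r[0][0]);
th=np.radians(r[0][2]);print('lookalike corner nearest psu line')
e=np.array([-np.sin(.195),np.cos(.195)]);ex=np.array([np.cos(.195),np.sin(.195)]);C=np.array([506.5,-260])
for p in r[1]: print(round((np.array(p)-C)@ex),round((np.array(p)-C)@e))
"
```

```text
(((570.0415649414062, -431.201171875), (117.97991943359375, 97.2198486328125), 45.87592697143555), [[494.0, -440.0], [564.0, -507.0], [646.0, -423.0], [576.0, -355.0]])
lookalike corner nearest psu line
-47 -174
9 -253
105 -187
50 -107
```

```bash
python3 -m crank '[[[-0.003,-0.002,0.05],[-0.002,-0.003,0],0.6],[[-0.003,-0.002,0.1],[-0.002,-0.003,0],0.6],[[-0.003,-0.002,0.142],[-0.002,-0.003,0],0.6],[[-0.003,-0.002,0.142],[-0.002,-0.003,0],0.6]]' >/dev/null
cat >> h.py <<'E'
def psupose(s):  # planned path
    C=np.array([.5065,-.260]);A=-.25
    ss=np.linspace(0,s,400);f=lambda x:np.interp(x,[0,120,180,260,400],[.195,A,A,-.065,-.065])
    p=f(ss);C=C+np.trapezoid(np.c_[-np.sin(p),np.cos(p)],ss,axis=0)/1000
    return C,f(s)
def pushrows(slist,off=.060,z=.046,dx=0,base=None):
    st0=status.observe();p,q=base or(st0['position'],st0['orientation']);R0=Rn.from_quat(q).as_matrix()
    for s in slist:
        C,a=psupose(s);g=C-off*np.array([-np.sin(a),np.cos(a)])+dx*np.array([np.cos(a),np.sin(a)])
        R1=Rdown(a);p1=np.array([*g,z+.171])
        print(s,C.round(3),round(a,3),(R0.T@(p1-p)/.5).round(3).tolist(),(Rn.from_matrix(R0.T@R1).as_rotvec()/1.5).round(3).tolist())
E
python3 -c "
from h import *
st();pushrows([-5,0,10,20,30]);print(psupose(375))"
```

```text
t 9.2 grasp [ 0.5232 -0.331   0.0497] z [ 0.004 -0.003 -1.   ] yaw 0.1956 F [0.2 0.2 0.2] w 0.0759 gf 0.0 q6 -0.85
-5 [ 0.507 -0.265] 0.195 [0.015, -0.004, 0.007] [0.002, 0.003, 0.0]
0 [ 0.506 -0.26 ] 0.195 [0.025, -0.004, 0.007] [0.002, 0.003, 0.0]
10 [ 0.505 -0.25 ] 0.158 [0.045, -0.008, 0.007] [0.002, 0.002, 0.025]
20 [ 0.503 -0.24 ] 0.121 [0.065, -0.011, 0.007] [0.002, 0.002, 0.05]
30 [ 0.502 -0.23 ] 0.084 [0.085, -0.014, 0.007] [0.002, 0.002, 0.075]
(array([0.54461612, 0.11075638]), np.float64(-0.065))
```

```bash
python3 -m crank '[[[0.015,-0.004,0.007],[0.002,0.003,0],0.6],[[0.025,-0.004,0.007],[0.002,0.003,0],0.6],[[0.035,-0.006,0.007],[0.002,0.003,0.012],0.6],[[0.045,-0.008,0.007],[0.002,0.002,0.025],0.6],[[0.055,-0.01,0.007],[0.002,0.002,0.037],0.6]]' >/dev/null
python3 -c "
from h import *
st();pushrows([15,25,35,45,55]);s=snap('side');print(face(s,(290,160,347,210),'side')[0],psu(s,(290,160,347,210),'side')[0])"
```

```text
t 9.82 grasp [ 0.5138 -0.3071  0.0491] z [ 0.005 -0.007 -1.   ] yaw 0.1396 F [-0.4 -6.3 -0.4] w 0.076 gf 2.7 q6 -0.77
15 [ 0.504 -0.245] 0.139 [0.003, -0.001, 0.006] [0.003, 0.005, 0.0]
25 [ 0.503 -0.235] 0.102 [0.023, -0.005, 0.006] [0.003, 0.005, 0.025]
35 [ 0.502 -0.225] 0.065 [0.043, -0.008, 0.006] [0.003, 0.005, 0.05]
45 [ 0.501 -0.215] 0.028 [0.063, -0.011, 0.006] [0.003, 0.005, 0.074]
55 [ 0.501 -0.205] -0.009 [0.084, -0.013, 0.006] [0.003, 0.005, 0.099]
((502.803466796875, -241.95745849609375), (112.82526397705078, 95.0526123046875), 8.302474975585938) {'red': array([ 0.46984105, -0.24615246]), 'yellow': array([ 0.50270716, -0.24143041]), 'blue': array([ 0.54196721, -0.23523106])}
```

```bash
python3 -m crank '[[[0.013,-0.003,0.006],[0.003,0.005,0.012],0.6],[[0.025,-0.005,0.006],[0.003,0.005,0.027],0.6],[[0.045,-0.008,0.006],[0.003,0.005,0.052],0.6],[[0.065,-0.011,0.006],[0.003,0.005,0.076],0.6],[[0.084,-0.013,0.006],[0.003,0.005,0.099],0.6]]' >/dev/null
python3 -c "
from h import *
st();pushrows([65,75,85,95,105])"
```

```text
t 10.5 grasp [ 0.5025 -0.2678  0.0486] z [ 0.004 -0.005 -1.   ] yaw -0.0081 F [ -0.5 -11.2   5.7] w 0.0761 gf 5.7 q6 -0.57
65 [ 0.502 -0.195] -0.046 [0.023, -0.006, 0.005] [0.003, 0.003, 0.025]
75 [ 0.502 -0.185] -0.083 [0.044, -0.009, 0.005] [0.003, 0.003, 0.05]
85 [ 0.503 -0.175] -0.12 [0.064, -0.012, 0.005] [0.003, 0.003, 0.075]
95 [ 0.505 -0.166] -0.157 [0.084, -0.014, 0.005] [0.003, 0.003, 0.099]
105 [ 0.506 -0.156] -0.194 [0.105, -0.015, 0.005] [0.003, 0.003, 0.124]
```

```bash
python3 -m crank '[[[0.023,-0.006,0.005],[0.003,0.003,0.025],0.6],[[0.044,-0.009,0.005],[0.003,0.003,0.05],0.6],[[0.064,-0.012,0.005],[0.003,0.003,0.075],0.6],[[0.084,-0.014,0.005],[0.003,0.003,0.099],0.6],[[0.105,-0.015,0.005],[0.003,0.003,0.124],0.6]]' >/dev/null
python3 -c "
from h import *
st();pushrows([115,125,135,145,155]);s=snap('side');print(face(s,(280,160,350,235),'side')[0],psu(s,(290,165,347,235),'side')[0])"
```

```text
t 11.12 grasp [ 0.4959 -0.2164  0.0483] z [ 0.002 -0.004 -1.   ] yaw -0.1932 F [ -3.4 -16.8  13.1] w 0.0761 gf 8.6 q6 -0.31
115 [ 0.509 -0.146] -0.231 [0.022, -0.006, 0.004] [0.002, 0.003, 0.026]
125 [ 0.511 -0.136] -0.25 [0.042, -0.007, 0.004] [0.002, 0.003, 0.038]
135 [ 0.513 -0.126] -0.25 [0.062, -0.006, 0.004] [0.002, 0.003, 0.038]
145 [ 0.516 -0.117] -0.25 [0.082, -0.005, 0.004] [0.002, 0.003, 0.038]
155 [ 0.518 -0.107] -0.25 [0.102, -0.004, 0.004] [0.002, 0.003, 0.038]
((506.7509765625, -151.15090942382812), (94.53506469726562, 112.6504135131836), 79.69709014892578) {'red': array([ 0.4682337 , -0.14175623]), 'yellow': array([0.61307221, 0.00750256]), 'blue': array([ 0.5388718 , -0.15566589])}
```

```bash
python3 -m crank '[[[0.022,-0.006,0.004],[0.002,0.003,0.026],0.6],[[0.042,-0.007,0.004],[0.002,0.003,0.038],0.6],[[0.062,-0.006,0.004],[0.002,0.003,0.038],0.6],[[0.082,-0.005,0.004],[0.002,0.003,0.038],0.6],[[0.102,-0.004,0.004],[0.002,0.003,0.038],0.6]]' >/dev/null
python3 -c "
from h import *
st();pushrows([165,175,185,195,205]);s=snap('side');print(face(s,(280,160,350,235),'side')[0]);
cv2.imwrite('pics/v4.png',cv2.cvtColor(cv2.resize(s[170:310,250:400],(800,600)[0:1]+(560,),interpolation=2) if 0 else cv2.resize(s[170:300,260:390],(600,600),interpolation=2),cv2.COLOR_RGB2BGR))"
```

```text
t 11.8 grasp [ 0.5029 -0.1636  0.0453] z [-0.001  0.004 -1.   ] yaw -0.2504 F [ -3.9 -15.3  10.2] w 0.0761 gf 7.3 q6 -0.17
165 [ 0.521 -0.097] -0.25 [0.018, 0.001, -0.001] [-0.001, -0.002, -0.0]
175 [ 0.523 -0.088] -0.25 [0.038, 0.001, -0.001] [-0.001, -0.002, -0.0]
185 [ 0.526 -0.078] -0.238 [0.058, 0.003, -0.001] [-0.001, -0.002, -0.008]
195 [ 0.528 -0.068] -0.215 [0.078, 0.005, -0.001] [-0.001, -0.002, -0.023]
205 [ 0.53  -0.059] -0.192 [0.099, 0.007, -0.001] [-0.001, -0.002, -0.039]
((518.2030029296875, -99.29608154296875), (94.22461700439453, 113.4798583984375), 75.77803039550781)
```

View pics/v4.png

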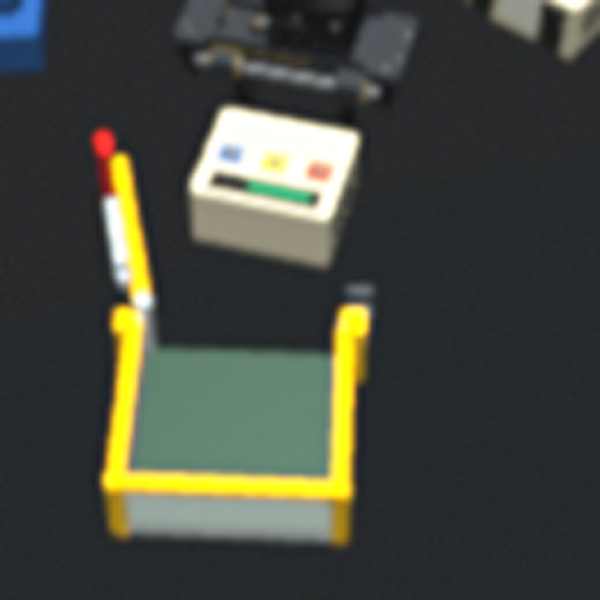

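Side crop: the supply is straight, heading for the gateway. The pen's rails run (125,320)→(117,480) and (352,320)→(342,485). I'll use them to check the pen pose.

```bash
python3 -c "
from h import *
for p in[(125,320),(117,480),(352,320),(342,485),(230,483)]:print(p,ray('side',(260+p[0]/4.615,170+p[1]/4.615),.06).round(4))
for p in[(157,347),(333,350)]:print('floor',ray('side',(260+p[0]/4.615,170+p[1]/4.615),.001).round(4))"
```

```text
(125, 320) [0.6214 0.0556 0.06  ]
(117, 480) [0.6153 0.1904 0.06  ]
(352, 320) [0.456  0.0519 0.06  ]
(342, 485) [0.4627 0.1906 0.06  ]
(230, 483) [0.5385 0.1909 0.06  ]
floor [0.6029 0.0365 0.001 ]
floor [0.4692 0.0363 0.001 ]
```

```bash
python3 -c "
from h import *
for n,f,horiz in(('top','top0',0),('side','side0',1)):
    im=cv2.cvtColor(cv2.imread('pics/'+f+'.png'),cv2.COLOR_BGR2RGB);m=mask(im,'yellow')
    def cen(line,rng,vert):
        P=[]
        for k in range(*line):
            v=np.arange(*rng); w=(m[rng[0]:rng[1],k] if vert else m[k,rng[0]:rng[1]])
            if w.sum(): c=(v*w).sum()/w.sum(); P.append(ray(n,(k,c) if vert else (c,k),.06)[:2])
        P=np.array(P);d=np.polyfit(P[:,1],P[:,0],1) if np.ptp(P[:,1])>np.ptp(P[:,0]) else np.polyfit(P[:,0],P[:,1],1)
        return P.mean(0).round(4),np.round(d[0],3)
    if n=='top': print('xhi',cen((234,260),(172,190),1),'xlo',cen((234,260),(214,232),1),'closed',cen((188,215),(220,235),0))
    else: print('xhi',cen((243,265),(280,292),0),'xlo',cen((243,265),(328,340),0),'closed',cen((294,328),(268,284),1))
"
```

```text
xhi (array([0.6186, 0.1213]), np.float64(0.024)) xlo (array([0.4674, 0.127 ]), np.float64(0.022)) closed (array([0.5481, 0.1914]), np.float64(-0.027))
xhi (array([0.618 , 0.1126]), np.float64(0.001)) xlo (array([0.4632, 0.1091]), np.float64(0.001)) closed (array([0.5364, 0.1907]), np.float64(-0.02))
```

```bash
cat >> h.py <<'E'
def psupose(s):
    C=np.array([.518,-.0995])
    ss=np.linspace(0,s,400);f=lambda x:np.interp(x,[0,140,300],[-.25,-.02,-.02])
    p=f(ss);C=C+np.trapezoid(np.c_[-np.sin(p),np.cos(p)],ss,axis=0)/1000
    return C,f(s)
E
sed -i 's/off=.060/off=.066/' h.py
python3 -c "
from h import *
pushrows([10,20,30,40,50])"
```

```text
10 [ 0.52 -0.09] -0.234 [0.018, -0.0, -0.003] [-0.002, -0.006, -0.012]
20 [ 0.523 -0.08 ] -0.217 [0.038, 0.001, -0.002] [-0.002, -0.006, -0.023]
30 [ 0.525 -0.07 ] -0.201 [0.058, 0.003, -0.002] [-0.002, -0.006, -0.034]
40 [ 0.527 -0.06 ] -0.184 [0.078, 0.004, -0.002] [-0.002, -0.006, -0.045]
50 [ 0.528 -0.051] -0.168 [0.098, 0.004, -0.002] [-0.002, -0.006, -0.056]
```

```bash
python3 -m crank '[[[0.018,0,-0.003],[-0.002,-0.006,-0.012],0.6],[[0.038,0.001,-0.002],[-0.002,-0.006,-0.023],0.6],[[0.058,0.003,-0.002],[-0.002,-0.006,-0.034],0.6],[[0.078,0.004,-0.002],[-0.002,-0.006,-0.045],0.6],[[0.098,0.004,-0.002],[-0.002,-0.006,-0.056],0.6]]' >/dev/null
python3 -c "
from h import *
st();pushrows([60,70,80,90,100]);s=snap('side');print(face(s,(280,175,350,250),'side')[0])"
```

```text
t 12.47 grasp [ 0.5157 -0.1158  0.0443] z [-0.004 -0.    -1.   ] yaw -0.1665 F [-1.4 -8.7  3.8] w 0.0761 gf 4.7 q6 -0.15
60 [ 0.53  -0.041] -0.151 [0.021, 0.004, -0.003] [-0.002, 0.0, -0.01]
70 [ 0.531 -0.031] -0.135 [0.041, 0.006, -0.003] [-0.002, 0.0, -0.021]
80 [ 0.533 -0.021] -0.119 [0.061, 0.007, -0.003] [-0.002, 0.0, -0.032]
90 [ 0.534 -0.011] -0.102 [0.081, 0.008, -0.003] [-0.002, 0.0, -0.043]
100 [ 0.535 -0.001] -0.086 [0.101, 0.009, -0.003] [-0.002, 0.0, -0.054]
((526.3606567382812, -50.550018310546875), (94.90902709960938, 112.97447204589844), 80.38143157958984)
```

```bash
python3 -m crank '[[[0.021,0.005,-0.003],[-0.002,0,-0.010],0.6],[[0.041,0.008,-0.003],[-0.002,0,-0.021],0.6],[[0.061,0.010,-0.003],[-0.002,0,-0.032],0.6],[[0.081,0.011,-0.003],[-0.002,0,-0.043],0.6],[[0.101,0.012,-0.003],[-0.002,0,-0.054],0.6]]' >/dev/null
python3 -c "
from h import *
st();pushrows([110,120,130,140,150]);s=snap('side');print(face(s,(280,190,350,270),'side')[0])
cv2.imwrite('pics/v5.png',cv2.cvtColor(cv2.resize(s[170:300,260:390],(600,600),interpolation=2),cv2.COLOR_RGB2BGR))"
```

```text
t 13.15 grasp [ 0.5288 -0.0655  0.0439] z [-0.004  0.003 -1.   ] yaw -0.0857 F [-0.5 -5.3 -0.3] w 0.0764 gf 3.1 q6 -0.14
110 [0.535 0.009] -0.069 [0.018, 0.001, -0.004] [-0.003, -0.002, -0.011]
120 [0.536 0.019] -0.053 [0.038, 0.003, -0.004] [-0.003, -0.002, -0.022]
130 [0.537 0.029] -0.036 [0.058, 0.004, -0.004] [-0.003, -0.002, -0.033]
140 [0.537 0.039] -0.02 [0.079, 0.005, -0.004] [-0.003, -0.002, -0.044]
150 [0.537 0.049] -0.02 [0.098, 0.004, -0.004] [-0.003, -0.002, -0.044]
((547.53662109375, 0.34808349609375), (139.70803833007812, 101.81715393066406), 0.6480850577354431)
```

View pics/v5.png

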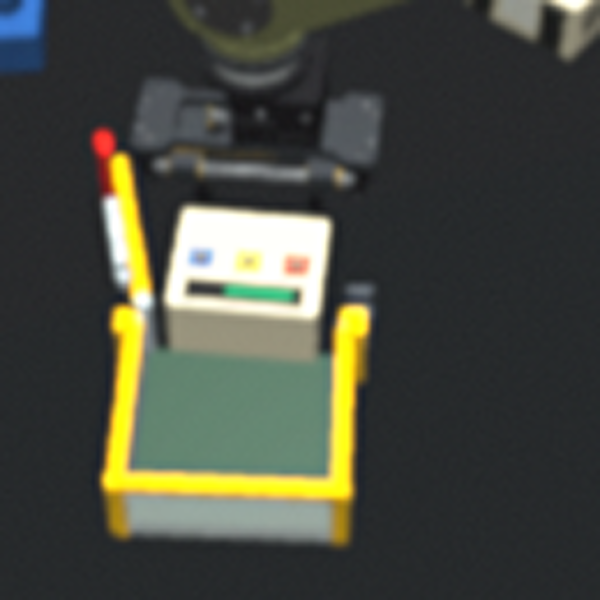

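Side crop: the front is entering the gateway, with its bottom edge at 163–318 inside the floor's 157–333, slightly towards the hinge side. I'll straighten as I go in.

```bash
python3 -m crank '[[[0.018,0,-0.004],[-0.003,-0.002,-0.015],0.6],[[0.038,0.0,-0.004],[-0.003,-0.002,-0.03],0.6],[[0.058,0.001,-0.004],[-0.003,-0.002,-0.042],0.6],[[0.078,0.002,-0.004],[-0.003,-0.002,-0.044],0.6],[[0.098,0.002,-0.004],[-0.003,-0.002,-0.044],0.6]]' >/dev/null
python3 -c "
from h import *
st();pushrows([160,170,180,190,200]);s=snap('side');print({k:blob(s,k,(285,225,345,250))[0].round(1) for k in('red','blue')})
print(psu(s,(285,225,345,250),'side'))"
```

```text
t 13.82 grasp [ 0.5349 -0.0162  0.0458] z [-0.     0.001 -1.   ] yaw -0.0208 F [-0.7 -5.  -2.7] w 0.0762 gf 2.3 q6 -0.11
160 [0.537 0.059] -0.02 [0.019, 0.002, -0.0] [-0.0, -0.001, -0.001]
170 [0.537 0.069] -0.02 [0.039, 0.002, -0.0] [-0.0, -0.001, -0.001]
180 [0.538 0.079] -0.02 [0.059, 0.002, -0.0] [-0.0, -0.001, -0.001]
190 [0.538 0.089] -0.02 [0.079, 0.001, -0.0] [-0.0, -0.001, -0.001]
200 [0.538 0.099] -0.02 [0.099, 0.001, -0.0] [-0.0, -0.001, -0.001]
{'red': array([322.8, 238.3]), 'blue': array([303., 238.])}
({'red': array([0.50126711, 0.05081346]), 'yellow': array([0.61794474, 0.050848  ]), 'blue': array([0.56785841, 0.05102253])}, np.float64(0.06659161987689324), np.float64(0.0031395810389326095))
```

```bash
python3 -m crank '[[[0.019,0.002,0],[0,-0.001,0],0.6],[[0.039,0.002,0],[0,-0.001,0],0.6],[[0.059,0.002,0],[0,-0.001,0],0.6],[[0.079,0.002,0],[0,-0.001,0],0.6],[[0.099,0.002,0],[0,-0.001,0],0.6]]' >/dev/null
python3 -c "
from h import *
st();pushrows([205,210,215,219]);s=snap('side');print(psu(s,(285,245,345,272),'side'))
cv2.imwrite('pics/v6.png',cv2.cvtColor(cv2.resize(s[170:300,260:390],(600,600),interpolation=2),cv2.COLOR_RGB2BGR))"
```

```text
t 14.5 grasp [0.5374 0.0324 0.0464] z [ 0.001 -0.001 -1.   ] yaw -0.0209 F [-0.5 -5.1 -1.8] w 0.0762 gf 2.7 q6 -0.02
205 [0.538 0.104] -0.02 [0.011, -0.001, 0.001] [0.001, 0.001, -0.001]
210 [0.538 0.109] -0.02 [0.021, -0.001, 0.001] [0.001, 0.001, -0.001]
215 [0.538 0.114] -0.02 [0.031, -0.001, 0.001] [0.001, 0.001, -0.001]
219 [0.538 0.118] -0.02 [0.039, -0.001, 0.001] [0.001, 0.001, -0.001]
({'red': array([0.50141647, 0.09972345]), 'yellow': array([0.46265452, 0.12770514]), 'blue': array([0.56930321, 0.09708431])}, np.float64(0.06793801725136987), np.float64(-0.03885605771436796))
```

View pics/v6.png

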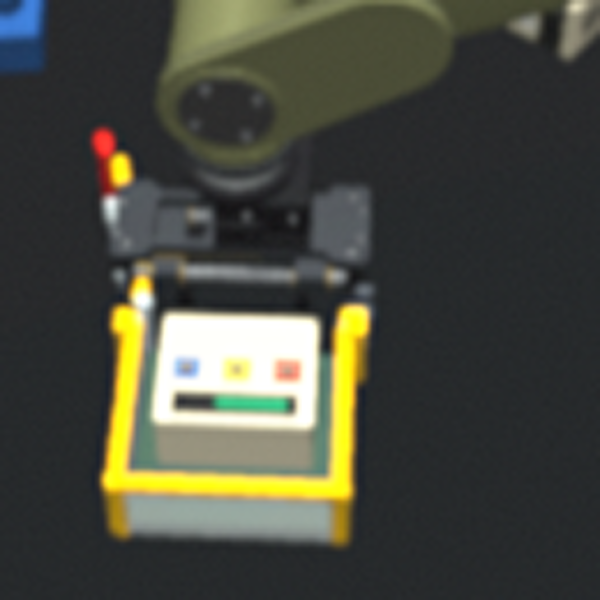

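The supply is nearly in, centred in the pen. One last push, then back out and rise.

```bash
python3 -m crank '[[[0.012,-0.001,0],[0,0,0],0.6],[[0.024,-0.001,0],[0,0,0],0.6],[[0.037,-0.001,0],[0,0,0],0.6],[[0.037,-0.001,0],[0,0,0],0.6]]' >/dev/null
python3 -c "
from h import *
st()"
python3 -m crank '[[[-0.02,0,0],[0,0,0],0.6],[[-0.08,0,0],[0,0,0],0.6],[[-0.08,0,-0.1],[0,0,0],0.6],[[-0.08,0,-0.2],[0,0,0],0.6],[[-0.08,0,-0.25],[0,0,0],0.6]]' >/dev/null
python3 -c "
from h import *
st();s=snap('side');print(psu(s,(285,245,345,276),'side'))
print(blob(s,'red',(270,180,300,225)))"
```

```text
t 15.05 grasp [0.5375 0.0516 0.0466] z [ 0.001  0.002 -1.   ] yaw -0.0213 F [-0.8  0.5 -0.7] w 0.0766 gf 0.0 q6 0.02
t 15.68 grasp [0.5376 0.0103 0.1748] z [ 0.006  0.    -1.   ] yaw -0.0219 F [ 0.3  0.1 -0.4] w 0.0759 gf 0.0 q6 -0.06
({'red': array([0.50496487, 0.12107748]), 'yellow': array([0.52988086, 0.15221185]), 'blue': array([0.5717581 , 0.12373222])}, np.float64(0.0668459721032114), np.float64(0.0397246995989802))
(array([281.82692308, 202.59615385]), [9, 17, 7, 16, 52])
```

```bash
python3 -c "
from h import *
print(ray('side',(281.83,202.6),.088))
H=np.array([.6129,.0345])
for f in(1.8,1.85,1.9,1.95):
    a=f-.02;print(f,H+np.array([-.118*np.cos(a)+.011*np.sin(a),-.118*np.sin(a)-.011*np.cos(a)]))
t=snap('top');b=blob(t,'red',(255,140,345,230));print(b, b and ray('top',b[0],.09))
"
```

```text
[ 0.65017518 -0.08529222  0.088     ]
1.8 [ 0.64816652 -0.07864271]
1.85 [ 0.65377723 -0.07673872]
1.9 [ 0.65928576 -0.07455669]
1.95 [ 0.66467835 -0.07210207]
(array([305.19298246, 162.64912281]), [46, 19, 9, 9, 57]) [ 0.65039844 -0.0773788   0.09      ]
```

```bash
python3 -c "
from h import *
plan([.650,-.0785,.175],.23)"
```

```text
shift [-0.1727  0.2296  0.0027] turn [ 0.0056  0.0007 -0.1677]
```

```bash
python3 -m crank '[[[-0.172,0.23,0],[0.005,0,-0.168],0],[[-0.172,0.23,0],[0.005,0,-0.168],0],[[-0.172,0.23,0],[0.005,0,-0.168],0],[[-0.172,0.23,0],[0.005,0,-0.168],0]]' >/dev/null
python3 -c "
from h import *
st();plan([.650,-.0785,.09],.23)
s=snap('side');t=snap('top')
cv2.imwrite('pics/v7.png',cv2.cvtColor(np.hstack([cv2.resize(t[110:220,250:360],(400,400),interpolation=2),cv2.resize(s[130:240,230:340],(400,400),interpolation=2)]),cv2.COLOR_RGB2BGR))"
```

```text
t 16.27 grasp [ 0.6477 -0.0786  0.1686] z [-0.01  0.   -1.  ] yaw 0.2293 F [-0.1  0.2  0.2] w 0.0485 gf 0.0 q6 -0.43
shift [-0.0004  0.0027  0.1572] turn [-0.0066 -0.0017 -0.0005]
```

View pics/v7.png

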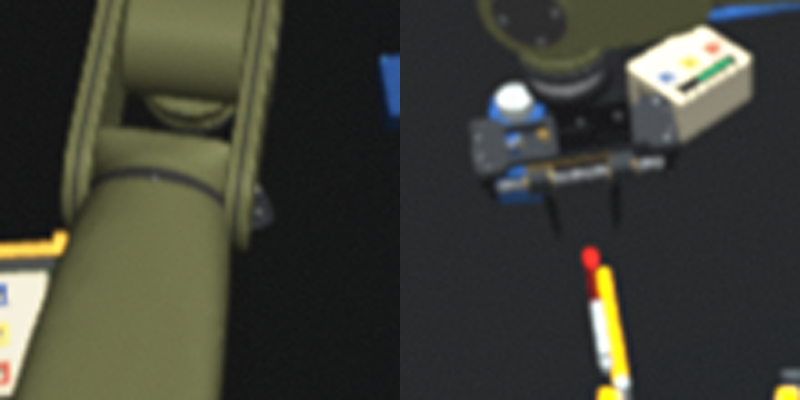

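The fingers (557 and 615) straddle the red tab (590). Descend and pinch.

```bash
python3 -m crank '[[[0,0.003,0.1],[-0.006,-0.002,0],0],[[0,0.003,0.157],[-0.006,-0.002,0],0],[[0,0.003,0.157],[-0.006,-0.002,0],0],[[0,0.003,0.157],[-0.006,-0.002,0],-0.6],[[0,0.003,0.157],[-0.006,-0.002,0],-0.6]]' 20 >/dev/null
python3 -m crank '[[[0,0,0],[0,0,0],-1],[[0,0,0],[0,0,0],-1],[[0,0,0],[0,0,0],-1],[[0,0,0],[0,0,0],-1]]' 30 >/dev/null
python3 -c "
from h import *
st()"
```

```text
t 17.5 grasp [ 0.6506 -0.0778  0.0933] z [ 0.002 -0.002 -1.   ] yaw 0.2315 F [-2.6 -1.6  2.9] w 0.0095 gf 30.0 q6 -0.43
```

```bash
python3 -m crank '[[[0.027,0,-0.008],[0,-0.042,0],-1],[[0.055,0,-0.016],[0,-0.083,0],-1],[[0.083,0,-0.021],[0,-0.125,0],-1],[[0.112,0,-0.0254],[0,-0.167,0],-1],[[0.112,0,-0.0254],[0,-0.167,0],-1]]' >/dev/null
python3 -c "
from h import *
st();swing((.6129,.0335),[-.14,-.28,-.42,-.56,-.7])"
```

```text
t 18.12 grasp [ 0.6478 -0.0648  0.1115] z [ 0.061 -0.246 -0.967] yaw 0.2337 F [-0.8 -5.3  3.1] w 0.0101 gf 30.0 q6 -0.19
-0.14 [-0.002, -0.017, 0.0] [0.024, -0.0, 0.09]
-0.28 [-0.001, -0.034, 0.0] [0.047, -0.0, 0.181]
-0.42 [0.002, -0.051, -0.001] [0.071, -0.001, 0.271]
-0.56 [0.007, -0.068, -0.002] [0.095, -0.001, 0.361]
-0.7 [0.014, -0.083, -0.004] [0.118, -0.001, 0.451]
```

```bash
python3 -m crank '[[[-0.002,-0.017,0],[0.024,0,0.09],-1],[[-0.001,-0.034,0],[0.047,0,0.181],-1],[[0.002,-0.051,-0.001],[0.071,-0.001,0.271],-1],[[0.007,-0.068,-0.002],[0.095,-0.001,0.361],-1],[[0.014,-0.083,-0.004],[0.118,-0.001,0.451],-1]]' >/dev/null
python3 -c "
from h import *
st();swing((.6129,.0335),[-.14,-.28,-.42,-.56,-.7])"
```

```text
t 18.75 grasp [ 0.5747 -0.0649  0.1114] z [-0.117 -0.226 -0.967] yaw -0.4722 F [-5.8 -3.6  5.7] w 0.0101 gf 30.2 q6 0.47
-0.14 [-0.002, -0.017, 0.0] [0.024, 0.0, 0.09]
-0.28 [-0.001, -0.035, 0.0] [0.047, 0.0, 0.181]
-0.42 [0.002, -0.052, -0.0] [0.071, 0.0, 0.271]
-0.56 [0.007, -0.069, -0.002] [0.095, 0.0, 0.361]
-0.7 [0.014, -0.084, -0.004] [0.119, 0.001, 0.451]
```

```bash
python3 -m crank '[[[-0.002,-0.017,0],[0.024,0,0.09],-1],[[-0.001,-0.035,0],[0.047,0,0.181],-1],[[0.002,-0.052,0],[0.071,0,0.271],-1],[[0.007,-0.069,-0.002],[0.095,0,0.361],-1],[[0.014,-0.084,-0.004],[0.119,0.001,0.451],-1]]' >/dev/null
python3 -c "
from h import *
st();swing((.6129,.0335),[-.1,-.2,-.3,-.4,-.45])"
```

```text
t 19.38 grasp [ 0.5179 -0.0169  0.1118] z [-0.242 -0.097 -0.965] yaw -1.1718 F [-14.8  -2.1  11.4] w 0.0101 gf 30.3 q6 1.13
-0.1 [-0.001, -0.013, 0.0] [0.017, 0.0, 0.064]
-0.2 [-0.002, -0.025, 0.001] [0.035, 0.001, 0.129]
-0.3 [-0.0, -0.038, 0.0] [0.052, 0.001, 0.193]
-0.4 [0.002, -0.05, -0.0] [0.069, 0.001, 0.257]
-0.45 [0.003, -0.057, -0.001] [0.078, 0.002, 0.29]
```

```bash
python3 -m crank '[[[-0.001,-0.013,0],[0.017,0,0.064],-1],[[-0.002,-0.025,0.001],[0.035,0.001,0.129],-1],[[0,-0.038,0],[0.052,0.001,0.193],-1],[[0.002,-0.05,0],[0.069,0.001,0.257],-1],[[0.004,-0.056,-0.001],[0.075,0.001,0.28],-1]]' >/dev/null
python3 -m crank '[[[0,0,0],[0,0,0],-1]]' >/dev/null
python3 -c "
from h import *
st();s=snap('side')
cv2.imwrite('pics/v8.png',cv2.cvtColor(cv2.resize(s[190:300,270:380],(600,600),interpolation=2),cv2.COLOR_RGB2BGR))"
```

```text
t 20.12 grasp [0.504  0.0287 0.1122] z [-0.266  0.013 -0.964] yaw -1.6012 F [-19.4  -2.8  16.9] w 0.0097 gf 30.1 q6 1.55
```

View pics/v8.png

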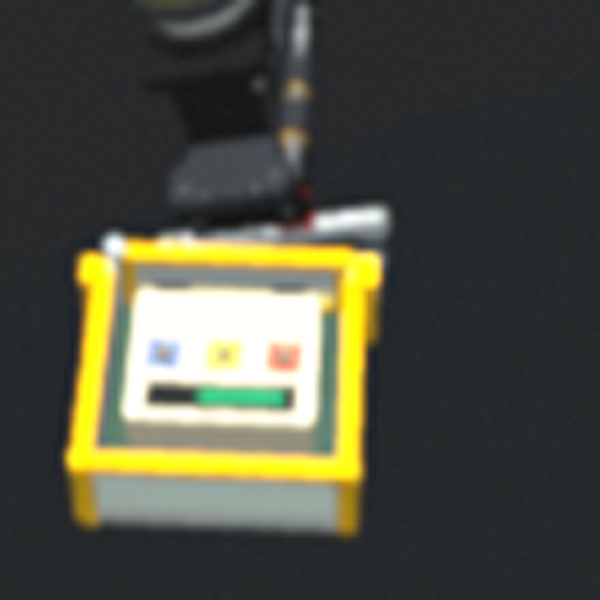

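The gate is shut against the posts, with the bar raised at (350,222) above its catch. Now lower it.

```bash
python3 -c "
from h import *
plan([.4995,.0275,.1005],-1.60,-.13);plan([.4944,.0275,.0905],-1.60,0)"
```

```text
shift [-0.0499  0.001   0.0283] turn [-0.0035  0.0929 -0.0001]
shift [-0.0979  0.0014  0.0593] turn [-0.0035  0.1796 -0.0003]
```

```bash
python3 -m crank '[[[-0.025,0,0.014],[-0.002,0.046,0],-1],[[-0.05,0.001,0.028],[-0.003,0.092,0],-1],[[-0.075,0.001,0.043],[-0.003,0.136,0],-1],[[-0.098,0.001,0.059],[-0.003,0.179,0],-1],[[-0.098,0.001,0.059],[-0.003,0.179,0],-1]]' 10
python3 -m crank '[[[0,0,0],[0,0,0],-0.5],[[0,0,0],[0,0,0],-0.4],[[0,0,0],[0,0,0],-0.2],[[0,0,-0.1],[0,0,0],-0.2],[[0,0,-0.2],[0,0,0],-0.2]]' 
python3 -m crank '[[[-0.1,0,-0.1],[0,0,0],-0.2],[[-0.2,0,-0.1],[0,0,0],-0.2],[[-0.3,0,-0.1],[0,0,0],-0.2]]' >/dev/null
python3 -c "
from h import *
st();s=snap('side')
cv2.imwrite('pics/v9.png',cv2.cvtColor(cv2.resize(s[190:340,260:380],(600,600),interpolation=2),cv2.COLOR_RGB2BGR))"
```

```text
time: 20.8
position: [0.4965, 0.0282, 0.2607]
orientation: [1.0, -0.016, 0.008, -0.002]
force: [-2.4, -0.1, 4.6]
grip_width: 0.0099
gripper_force: 10.0
time: 21.42
position: [0.4956, 0.028, 0.3606]
orientation: [1.0, -0.016, 0.006, -0.001]
force: [0.9, 0.1, -0.0]
grip_width: 0.0379
gripper_force: 0.0
t 21.8 grasp [0.3467 0.0331 0.2384] z [ 0.017  0.002 -1.   ] yaw -1.6021 F [-0.3  0.3 -0.7] w 0.0378 gf 0.0 q6 1.54
```

View pics/v9.png

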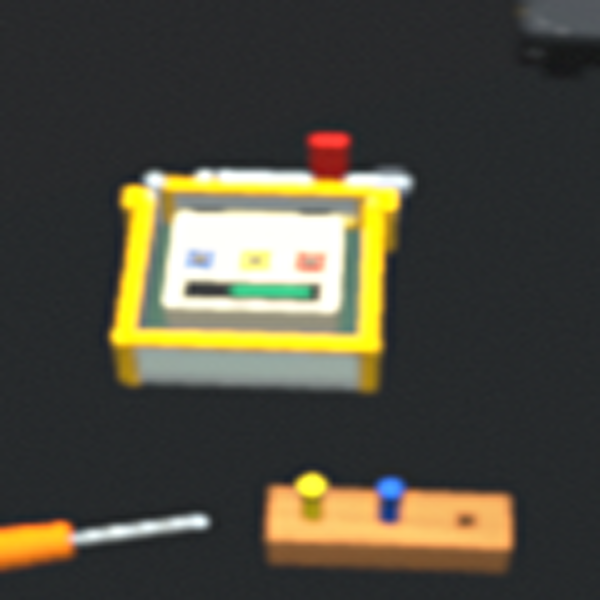

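Crop: the gate is shut and the bar is level, with its end at (405,183) in the catch as at the start. The yellow (312,495) and blue (390,497) probes are in the rack and the hole at (465,520) is empty. Now I'll measure probes and terminals.

```bash
cat > m2.py <<'E'
from h import *
t=snap('top');s=snap('side')
for c,bt,bs in(('yellow',(176,205,200,258),(310,300,330,325)),('blue',(176,205,200,258),(330,300,350,325))):
    a=blob(t,c,bt);b=blob(s,c,bs)
    print(c,a and a[1],b and b[1], tri(a[0],b[0]) if a and b else None)
S=(288,238,338,262);T=(228,178,270,228)
for im,n,B in((s,'side',S),(t,'top',T)):
    print(n,[round(float(x),4) for x in np.ravel(face(im,B,n)[0][0])],face(im,B,n)[0][1:])
    h=cv2.cvtColor(im,cv2.COLOR_RGB2HSV)
    for c in('yellow','blue'):
        b2=(296,240,328,256) if n=='side' else (240,186,262,222)
        m=mask(im,c);k=cv2.connectedComponentsWithStats(m[b2[1]:b2[3],b2[0]:b2[2]])
        for st_,ce in zip(k[2][1:],k[3][1:]): 
            if 3<st_[4]<60: print(' ',c,st_.tolist(),(ce+b2[:2]).round(1),ray(n,ce+b2[:2],.063)[:2].round(4))
cv2.imwrite('pics/t.png',cv2.cvtColor(t,cv2.COLOR_RGB2BGR))
E
python3 m2.py
```

```text
yellow [5, 11, 9, 5, 34] [8, 7, 8, 13, 57] [0.49784524 0.32319016 0.07421373]
blue [5, 25, 8, 5, 27] [5, 9, 7, 11, 41] [0.45291383 0.32410504 0.07517615]
side [539.7065, 106.6953] ((113.89834594726562, 71.126708984375), 1.2782641649246216)
  yellow [12, 13, 6, 3, 18] [310.5 254. ] [0.5397 0.1152]
top [540.0633, 115.3418] ((91.56851196289062, 108.98701477050781), 89.00971984863281)
  yellow [6, 12, 7, 8, 44] [248.9 201.7] [0.5396 0.1159]
  blue [10, 2, 2, 3, 4] [250.5 189. ] [0.5817 0.109 ]
```

```bash
sed -i "s/(296,240,328,256)/(292,242,330,264)/; s/S=(288,238,338,262)/S=(284,238,338,275)/; s/(240,186,262,222)/(238,180,264,225)/" m2.py; python3 m2.py
```

```text
yellow [5, 11, 9, 5, 34] [8, 7, 8, 13, 57] [0.49784524 0.32319016 0.07421373]
blue [5, 25, 8, 5, 27] [5, 9, 7, 11, 43] [0.45291367 0.32405759 0.07530959]
side [540.1671, 117.9563] ((114.67272186279297, 94.03976440429688), 0.8454047441482544)
  yellow [0, 0, 4, 4, 12] [293.5 243.2] [0.5983 0.0731]
  yellow [36, 2, 2, 4, 5] [328.8 245.2] [0.4808 0.0788]
  yellow [16, 11, 6, 5, 28] [310.5 254.9] [0.5396 0.1185]
top [540.0625, 115.294] ((91.66410064697266, 108.98701477050781), 89.00971984863281)
  yellow [0, 0, 13, 1, 13] [244. 180.] [0.6139 0.1293]
  yellow [8, 18, 7, 8, 45] [249.  201.7] [0.5394 0.1156]
  blue [12, 8, 2, 3, 4] [250.5 189. ] [0.5817 0.109 ]
```

```bash
python3 -c "
from h import *
plan([.498,.323,.16],-1.60)"
```

```text
shift [ 0.2845 -0.5897  0.161 ] turn [-0.0017 -0.0107 -0.0015]
```

```bash
python3 -m crank '[[[0.2845,-0.59,0.16],[-0.001,-0.01,0],-0.2],[[0.2845,-0.59,0.16],[-0.001,-0.01,0],-0.2],[[0.2845,-0.59,0.16],[-0.001,-0.01,0],-0.2],[[0.2845,-0.59,0.16],[-0.001,-0.01,0],-0.2],[[0.2845,-0.59,0.16],[-0.001,-0.01,0],-0.2]]' >/dev/null
python3 -m crank '[[[0,-0.1,0],[0,0,0],-0.2],[[0,-0.1,0],[0,0,0],-0.2]]' >/dev/null
python3 -c "
from h import *
st();plan([.498,.323,.16],-1.60)"
```

```text
t 22.93 grasp [0.4887 0.3552 0.1633] z [-0.003 -0.    -1.   ] yaw -1.5986 F [ 0.1 -1.3 -0.8] w 0.038 gf 0.0 q6 2.14
shift [0.0195 0.0639 0.0065] turn [0.0002 0.002  0.0009]
```

```bash
python3 -m crank '[[[0.02,0.064,0.006],[0,0.002,0],-0.2],[[0.02,0.064,0.006],[0,0.002,0],-0.2],[[0.02,0.064,0.006],[0,0.002,0],-0.2]]' >/dev/null
python3 -c "
from h import *
st();plan([.498,.323,.070],-1.60)
s=snap('side')
cv2.imwrite('pics/v10.png',cv2.cvtColor(cv2.resize(s[240:340,290:390],(500,500),interpolation=2),cv2.COLOR_RGB2BGR))"
```

```text
t 23.3 grasp [0.4979 0.3194 0.1622] z [ 0.002  0.001 -1.   ] yaw -1.6034 F [ 0.1  0.3 -0.7] w 0.0381 gf 0.0 q6 2.08
shift [ 0.0003 -0.0073  0.1843] turn [-0.0006 -0.0014 -0.0022]
```

View pics/v10.png

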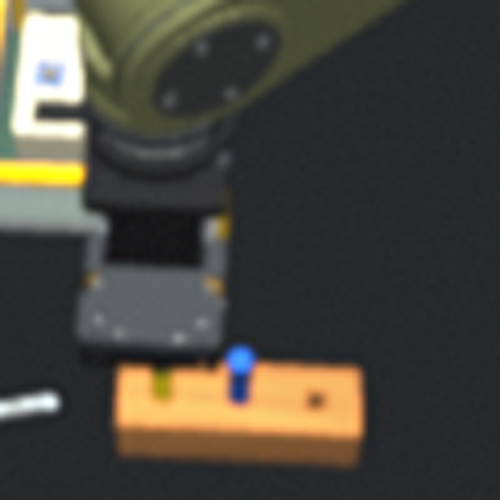

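The gripper is above the yellow probe (163,383); the blue one (240,375) is clear of it. Descend and grip.

```bash
python3 -m crank '[[[0,-0.007,0.09],[0,-0.001,-0.002],-0.2],[[0,-0.007,0.15],[0,-0.001,-0.002],-0.2],[[0,-0.007,0.183],[0,-0.001,-0.002],-0.2],[[0,-0.007,0.183],[0,-0.001,-0.002],-0.2],[[0,-0.007,0.183],[0,-0.001,-0.002],-0.5]]' 25 >/dev/null
python3 -m crank '[[[0,0,0],[0,0,0],-1],[[0,0,0],[0,0,0],-1],[[0,0,0],[0,0,0],-1],[[0,0,0],[0,0,0],-1]]' 25 >/dev/null
python3 -c "
from h import *
st()"
```

```text
t 24.48 grasp [0.4984 0.3242 0.0724] z [ 0.003  0.003 -1.   ] yaw -1.5993 F [0.1 3.6 3.5] w 0.0136 gf 25.0 q6 2.08
```

```bash
python3 -m crank '[[[0,0,-0.08],[0,0,0],-1],[[0,0,-0.16],[0,0,0],-1],[[0,0,-0.16],[0,0,0],-1]]' >/dev/null
python3 -c "
from h import *
st();plan([.5400,.118,.150],-1.60)"
```

```text
t 24.85 grasp [0.4996 0.324  0.155 ] z [ 0.008  0.003 -1.   ] yaw -1.599 F [0.4 0.2 0.1] w 0.0136 gf 25.0 q6 2.08
shift [0.0949 0.4084 0.0094] turn [-0.0023 -0.0049  0.0007]
```

```bash
python3 -m crank '[[[0.024,0.1,0],[-0.001,-0.001,0],-1],[[0.048,0.2,0],[-0.001,-0.002,0],-1],[[0.072,0.3,0],[-0.002,-0.003,0],-1],[[0.095,0.408,0],[-0.002,-0.005,0],-1],[[0.095,0.408,0],[-0.002,-0.005,0],-1]]' >/dev/null
python3 -m crank '[[[0,0,0],[0,0,0],-1],[[0,0,0],[0,0,0],-1]]' >/dev/null
python3 -c "
from h import *
st();plan([.5400,.118,.120],-1.60)
s=snap('side');t=snap('top')
cv2.imwrite('pics/v11.png',cv2.cvtColor(np.hstack([cv2.resize(t[160:240,210:290],(400,400),interpolation=2),cv2.resize(s[200:290,265:355],(400,400),interpolation=2)]),cv2.COLOR_RGB2BGR))"
```

```text
t 25.73 grasp [0.5373 0.1186 0.1503] z [-0.007 -0.002 -1.   ] yaw -1.5976 F [1.  0.3 0.2] w 0.0136 gf 25.0 q6 1.72
shift [0.0032 0.0016 0.0606] turn [0.0014 0.005  0.0016]
```

View pics/v11.png

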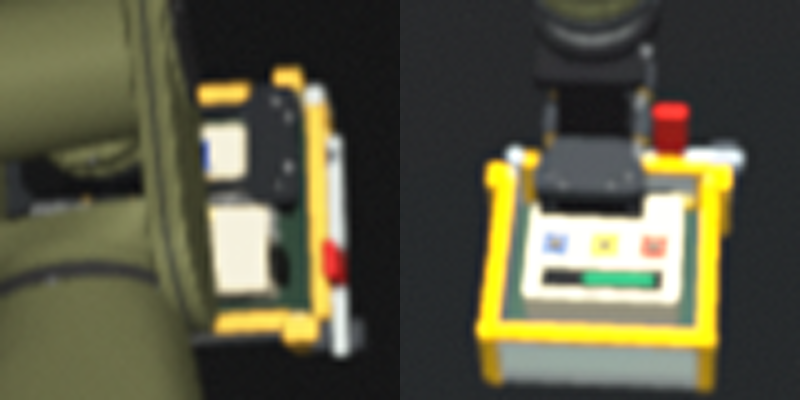

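The side crop shows the supply unmoved (yellow terminal at (605,244)) and the probe hidden behind the gripper. I'll go down, correct the sideways position and feel for the mouth.

```bash
python3 -m crank '[[[0.003,0.001,0.03],[0.001,0.005,0.001],-1],[[0.003,0.001,0.06],[0.001,0.005,0.001],-1],[[0.003,0.001,0.06],[0.001,0.005,0.001],-1],[[0.003,0.001,0.06],[0.001,0.005,0.001],-1]]' >/dev/null
python3 -c "
from h import *
st();plan([.5400,.118,.1],-1.60)"
```

```text
t 26.32 grasp [0.5405 0.1172 0.1207] z [ 0.001 -0.001 -1.   ] yaw -1.6007 F [ 0.2 -0.7 -0.4] w 0.0139 gf 25.0 q6 1.72
shift [-0.0007 -0.0014  0.0414] turn [ 0.0004 -0.0005 -0.0004]
```

```bash
python3 -m crank '[[[-0.0007,-0.001,0.01],[0,0,0],-1],[[-0.0007,-0.001,0.016],[0,0,0],-1],[[-0.0007,-0.001,0.022],[0,0,0],-1],[[-0.0007,-0.001,0.026],[0,0,0],-1]]' 
python3 -c "
from h import *
st()"
```

```text
time: 26.82
position: [0.54, 0.1177, 0.2788]
orientation: [1.0, -0.015, 0.001, 0.0]
force: [-0.1, -0.2, -0.0]
grip_width: 0.0134
gripper_force: 25.0
t 26.82 grasp [0.5402 0.1176 0.1078] z [ 0.001 -0.001 -1.   ] yaw -1.6007 F [-0.1 -0.2 -0. ] w 0.0134 gf 25.0 q6 1.72
```

No force, and the pin end is already below the mouth, so it has entered. Continue to full depth.

```bash
python3 -m crank '[[[0,0,0.01],[0,0,0],-1],[[0,0,0.018],[0,0,0],-1],[[0,0,0.026],[0,0,0],-1],[[0,0,0.029],[0,0,0],-1],[[0,0,0.029],[0,0,0],-1]]' >/dev/null
python3 -c "
from h import *
st()"
```

```text
t 27.45 grasp [0.5403 0.1177 0.0941] z [ 0.001 -0.001 -1.   ] yaw -1.6007 F [-1.8 -0.3  3.2] w 0.0136 gf 25.0 q6 1.72
```

```bash
python3 -m crank '[[[0,0,0.003],[0,0,0],-1],[[0,0,0.003],[0,0,0],-0.5],[[0,0,0],[0,0,0],-0.2],[[0,0,0],[0,0,0],-0.2],[[0,0,-0.05],[0,0,0],-0.2]]' >/dev/null
python3 -m crank '[[[0,0,-0.06],[0,0,0],-0.2],[[0,0,-0.11],[0,0,0],-0.2]]' >/dev/null
python3 -c "
from h import *
st();plan([.4535,.325,.165],-1.60)"
```

```text
t 28.32 grasp [0.5402 0.1177 0.1743] z [ 0.002 -0.    -1.   ] yaw -1.6007 F [-0.   0.8  0.2] w 0.0378 gf 0.0 q6 1.72
shift [-0.1852 -0.4091  0.0182] turn [ 0.0003 -0.0011 -0.0005]
```

```bash
python3 -m crank '[[[-0.046,-0.102,0],[0,0,0],-0.2],[[-0.092,-0.204,0],[0,0,0],-0.2],[[-0.14,-0.306,0.01],[0,0,0],-0.2],[[-0.185,-0.409,0.018],[0,0,0],-0.2],[[-0.185,-0.409,0.018],[0,0,0],-0.2]]' >/dev/null
python3 -m crank '[[[0,0,0],[0,0,0],-0.2],[[0,0,0],[0,0,0],-0.2]]' >/dev/null
python3 -c "
from h import *
st();plan([.4535,.325,.0715],-1.60)
t=snap('top');s=snap('side')
b=blob(s,'yellow',(300,232,322,262));print(b);a=blob(s,'blue',(330,295,350,325));print(a)
cv2.imwrite('pics/v12.png',cv2.cvtColor(cv2.resize(s[215:325,275:365],(480,587),interpolation=2),cv2.COLOR_RGB2BGR))"
```

```text
t 29.2 grasp [0.4544 0.3238 0.1643] z [ 0.001 -0.001 -1.   ] yaw -1.6025 F [-0.5 -0.2  0.3] w 0.0382 gf 0.0 q6 2.13
shift [-0.0017 -0.0023  0.1856] turn [ 0.0005 -0.001  -0.0016]
(array([311.84722222, 236.23611111]), [0, 1, 22, 7, 72])
(array([337.3, 317.3]), [6, 20, 3, 5, 10])
```

View pics/v12.png

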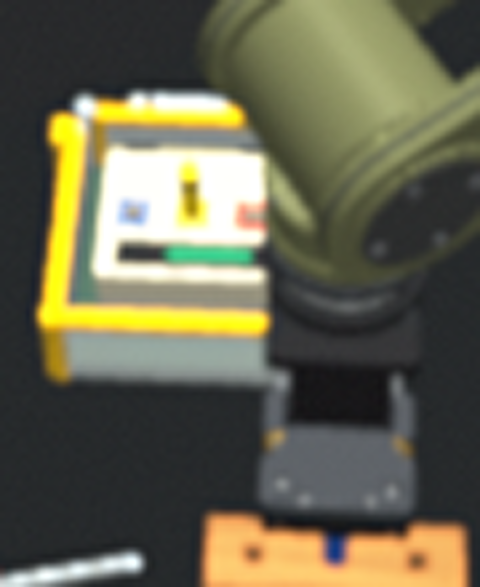

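The yellow probe stands upright in the yellow terminal (190,195), and the gripper is above the blue probe (335,547). Descend and grip.

```bash
python3 -m crank '[[[-0.002,-0.002,0.09],[0,-0.001,-0.001],-0.2],[[-0.002,-0.002,0.15],[0,-0.001,-0.001],-0.2],[[-0.002,-0.002,0.185],[0,-0.001,-0.001],-0.2],[[-0.002,-0.002,0.185],[0,-0.001,-0.001],-0.2],[[-0.002,-0.002,0.185],[0,-0.001,-0.001],-0.5]]' 25 >/dev/null
python3 -m crank '[[[0,0,0],[0,0,0],-1],[[0,0,0],[0,0,0],-1],[[0,0,0],[0,0,0],-1],[[0,0,0],[0,0,0],-1]]' 25 >/dev/null
python3 -c "
from h import *
st()"
python3 -m crank '[[[0,0,-0.08],[0,0,0],-1],[[0,0,-0.16],[0,0,0],-1],[[0,0,-0.16],[0,0,0],-1]]' >/dev/null
python3 -c "
from h import *
st();plan([.576,.118,.152],-1.60)"
```

```text
t 30.43 grasp [0.4533 0.3263 0.0729] z [ 0.001  0.    -1.   ] yaw -1.5991 F [ 0.1 -1.3  4.4] w 0.0135 gf 25.0 q6 2.13
t 30.8 grasp [0.4547 0.3271 0.1556] z [ 0.006  0.003 -1.   ] yaw -1.5991 F [-0.  -0.1  0. ] w 0.0133 gf 25.0 q6 2.13
shift [0.2564 0.4101 0.0074] turn [-0.0022 -0.0039  0.0006]
```

```bash
python3 -m crank '[[[0.064,0.102,0],[-0.001,-0.001,0],-1],[[0.128,0.205,0],[-0.001,-0.002,0],-1],[[0.192,0.308,0],[-0.002,-0.003,0],-1],[[0.2564,0.41,0],[-0.002,-0.004,0],-1],[[0.2564,0.41,0],[-0.002,-0.004,0],-1]]' >/dev/null
python3 -m crank '[[[0,0,0],[0,0,0],-1],[[0,0,0],[0,0,0],-1]]' >/dev/null
python3 -c "
from h import *
st();plan([.576,.1175,.120],-1.60)"
```

```text
t 31.68 grasp [0.573 0.118 0.151] z [-0.008 -0.003 -1.   ] yaw -1.5975 F [ 0.6  0.5 -0.2] w 0.0136 gf 25.0 q6 1.71
shift [0.0039 0.0018 0.062 ] turn [0.0023 0.0051 0.0017]
```

```bash
python3 -m crank '[[[0.004,0.0015,0.03],[0.002,0.005,0.001],-1],[[0.004,0.0015,0.06],[0.002,0.005,0.001],-1],[[0.004,0.0015,0.06],[0.002,0.005,0.001],-1],[[0.004,0.0015,0.06],[0.002,0.005,0.001],-1]]' >/dev/null
python3 -c "
from h import *
st();plan([.576,.1175,.108],-1.60)"
```

```text
t 32.17 grasp [0.577  0.1166 0.1216] z [ 0.001 -0.001 -1.   ] yaw -1.6005 F [0.6 0.2 0.6] w 0.0138 gf 25.0 q6 1.71
shift [-0.0017 -0.0016  0.0271] turn [ 0.0004 -0.0006 -0.0003]
```

```bash
python3 -m crank '[[[-0.0017,-0.0015,0.01],[0,0,0],-1],[[-0.0017,-0.0015,0.018],[0,0,0],-1],[[-0.0017,-0.0015,0.024],[0,0,0],-1],[[-0.0017,-0.0015,0.028],[0,0,0],-1]]' >/dev/null
python3 -c "
from h import *
st()"
```

```text
t 32.67 grasp [0.5762 0.1171 0.1076] z [ 0.001 -0.001 -1.   ] yaw -1.6008 F [-0.6 -0.  -0.2] w 0.0134 gf 25.0 q6 1.71
```

```bash
python3 -m crank '[[[0,0,0.01],[0,0,0],-1],[[0,0,0.018],[0,0,0],-1],[[0,0,0.026],[0,0,0],-1],[[0,0,0.029],[0,0,0],-1],[[0,0,0.029],[0,0,0],-1]]' >/dev/null
python3 -c "
from h import *
st()"
python3 -m crank '[[[0,0,0.001],[0,0,0],-1],[[0,0,0.001],[0,0,0],-0.5],[[0,0,0],[0,0,0],-0.2],[[0,0,0],[0,0,0],-0.2],[[0,0,-0.05],[0,0,0],-0.2]]' >/dev/null
python3 -m crank '[[[0,0,-0.06],[0,0,0],-0.2],[[0,0,-0.11],[0,0,0],-0.2],[[-0.12,0,-0.15],[0,0,0],-0.2],[[-0.24,0,-0.15],[0,0,0],-0.2],[[-0.36,0,-0.15],[0,0,0],-0.2]]' >/dev/null
python3 -m crank '[[[-0.12,0,0],[0,0,0],-0.2],[[-0.12,0.1,0],[0,0,0],-0.2],[[-0.12,0.1,0],[0,0,0],-0.2]]' >/dev/null
python3 -c "
from h import *
st();s=snap('side')
cv2.imwrite('pics/v13.png',cv2.cvtColor(cv2.resize(s[200:310,270:370],(545,600),interpolation=2),cv2.COLOR_RGB2BGR))"
```

```text
t 33.3 grasp [0.5766 0.1172 0.0946] z [ 0.001 -0.001 -1.   ] yaw -1.6006 F [-2.5 -0.7  7.2] w 0.0137 gf 25.0 q6 1.71
t 34.92 grasp [0.3344 0.073  0.1931] z [ 0.003 -0.001 -1.   ] yaw -1.6042 F [ 0.2 -0.9  1. ] w 0.0384 gf 0.0 q6 1.66
```

View pics/v13.png

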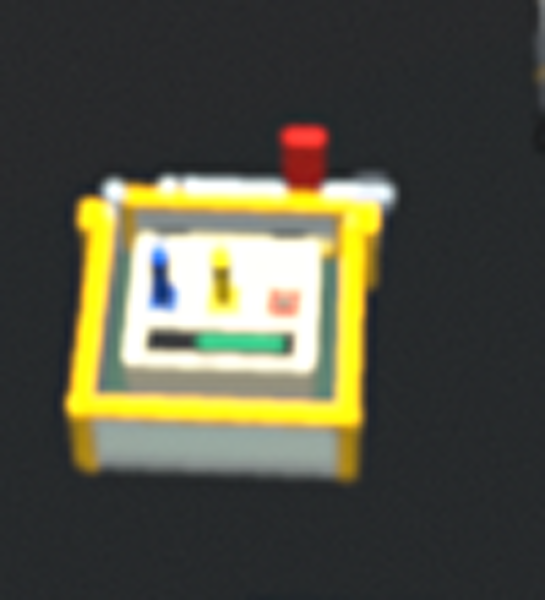

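Both probes are home and upright: blue at (162,280), yellow at (222,280). The gate is shut, the bar is level in its catch, and the arm is clear.

```bash
python3 -c "
from h import *
print(order.sign_off())"
```

```text
the job is handed in; nothing more can be done
None
```

I handed the job in at about 35 s on the robot's clock, but the hand-in returned no verdict; the last picture shows the supply inside the pen, the gate shut with the bar level in its catch, and the yellow and blue probes (red was absent) plugged in upright.

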